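# Load and start the UV curing box

### The job

Take the finished wooden block out of the open curing box and lay it on the cork mat, and lay every other wooden block flat on the steel tray on the shelf beside the box, side by side. Then slide the tray by its orange handle, without lifting or tipping it, over the step fully down into the box, lower the heavy hood gently until it is shut (no slamming), and finally press the red start plunger right down to its stop for a moment and let go. Leave the other things on the bench where they stand.

Things in the scene. Friction and masses are not known exactly. Their poses are not given: they have to be found in the camera images.
- cured_block_center (a point): Centre of the finished block: a brown wooden block 45 (x) x 75 (y) x 30 (z) mm, 110 g, lying on the floor of the open curing box at the start; looks like the others. Grasp across its 45 mm.
- block_a_center (a point): Centre of a freshly varnished wooden block, 45 (x) x 75 (y) x 30 (z) mm, 110 g, on the bench to the left of the shelf. Two to four of these four blocks are present. Grasp across its 45 mm.
- block_b_center (a point): Centre of a freshly varnished wooden block, 45 (x) x 75 (y) x 30 (z) mm, 110 g, on the bench to the left of the shelf. Two to four of these four blocks are present. Grasp across its 45 mm.
- block_c_center (a point): Centre of a freshly varnished wooden block, 45 (x) x 75 (y) x 30 (z) mm, 110 g, on the bench to the left of the shelf. Two to four of these four blocks are present. Grasp across its 45 mm.
- block_d_center (a point): Centre of a freshly varnished wooden block, 45 (x) x 75 (y) x 30 (z) mm, 110 g, on the bench to the left of the shelf. Two to four of these four blocks are present. Grasp across its 45 mm.
- tray_floor (a point): Centre of the top of the steel tray's floor. Loose, 0.35 kg, outside 174 (x) x 190 (y) mm, floor 4 mm thick, rim 4 mm thick and 8 mm above the floor. Starts on the shelf, its y along the shelf, its -y end at the chamber. Four blocks fit, their 75 mm along the tray's x, centres at x = +-40 mm, y = -48 and +30 mm.
- tray_handle (a point): Grip point of the tray's orange handle: an upright plate on the tray's +y end, 70 mm along x, 10 mm thick along y, its top 11 mm above this point and 58 mm above the tray's underside; this point lies 90 mm to +y of the tray's centre and 43 mm above its floor. Pinch it from above across its 10 mm.
- chamber_floor (a point): Centre of the fixed curing box's chamber floor, 30 mm above the bench. Box frame: z up, y towards the transfer shelf, x to the hinge at the back. Guides 182 mm apart with flared mouths; end stop at y = -104 mm. The shelf starts at y = +122 mm, 8 mm above this floor (the step). The tray belongs centred here, flat on the floor.
- shelf_top (a point): Middle of the transfer shelf's top, 38 mm above the bench, 222 mm to +y of the chamber centre, same axes. Its low guides are 190 mm apart.
- mat_top (a point): Centre of the cork mat's upper side: 90 (x) x 120 (y) mm, 4 mm thick, fixed to the bench in front of the box.
- hood (a joint): Angle of the white hood (rad): 0 shut, about 1.55 to 1.72 (nearly upright) at the start, stop at 1.75. 0.9 kg; a stiff friction hinge (about 1.25 N m) holds it where it is left, so it has to be pushed or led all the way down, with about 2 to 8 N at the bar.
- hood_bar (a point): Middle of the hood's black grab bar, round, 12 mm thick, 124 mm long, parallel to the hinge, standing 30 mm off the hood's front face on two posts at 50 mm either side. 240 mm from the hinge line and 35 mm above it when shut; at the top of the open hood. Shut, the hood's top is 35 mm above the bar.
- hood_hinge (a point): Middle of the hood's hinge line, at the back of the box; the line runs along the box's y. The hood's front swings up and back about it as the angle grows.
- plunger (a joint): Travel of the red start plunger (m): 0 up, 0.010 fully down at its stop; a spring of about 9 N at the stop brings it back.
- plunger_top (a point): Top centre of the red round plunger head, 34 mm across, on the grey control pod behind the transfer shelf; it is pressed straight down.
- ramekin: Bystander, not to be moved: small white bowl of brown ink, 67 mm wide, 40 mm tall, upright. Origin at the centre of its underside.
- lid_gold: Bystander, not to be moved: gold screw lid lying on its back, 73 mm across, 13 mm high. Origin at the centre of its underside.
- ink_jar: Bystander, not to be moved: small glass jar with a dark label, 58 mm wide, 68 mm tall. Origin at the centre of its underside.
- rake: Bystander, not to be moved: wooden comb with upright pins, 19 x 160 x 38 mm, lying along its y axis. Origin at the centre of its underside.

How it is judged:
By the outcome, as a careful person would: the job done as asked, in the order asked, and still so for the second after the job is handed in, with the robot touching nothing.
Of block_a, block_b, block_c, block_d only 2 to 4 are there at a start; the rules pass over those that are not, and their reading is None.
At some moment in a run one of block_a, block_b, block_c, block_d, cured_block may be knocked a few centimetres aside while the robot is not near it.
Once in a run the grip may slacken for a moment while it holds something.
It also fails if it takes over 210 s, if anything falls off the work surface, if the arm or the gripper's body presses on something with over 40 N, if the wrist force passes 120 N, or if a joint passes its speed limit or range.

### The arm

A 6-joint arm with a two-finger parallel gripper is mounted at the origin on a cart in front of the work surface, level with it; the furniture and walls round the work are solid. World frame = base frame: x ahead of the robot, y to its left, z up, the work surface at z = 0. Lengths are in m, angles in rad, forces in N, time in s.
With the tool pointing down it reaches from about 0.35 to 0.775 m from the base axis. Payload 5.5 kg.
Tool frame: the origin (TCP) lies at the very end of the fingers, on their centre line; the grasp point (between the pads) lies env.grasp_offset behind it (env.grasp_offset is the distance from the TCP to the grasp point, in m); x points along the fingers, y is the direction in which the jaws open and shut, and the axes are right-handed (so a half turn about x gives the same grasp; the last joint's range is limited). The gripper opens to 85 mm and grips with 20 to 120 N. Pads are 22 mm wide; open, the fingers measure 114 mm over their backs; the gripper's body (76 mm by 85 mm) begins 54 mm behind the grasp point. The pads swing forward as they close: fully open they stand 13 mm farther back than shut.
Start: joints at [-1.265, 0.313, 0.046, 1.304, 0, 1.431], TCP at [0.248, -0.519, 0.231] pointing down, gripper open.
Joint ranges: [-2.76, 2.76], [-0.86, 1.69], [-1.03, 1.26], [-2.2, 2.34], [-1.47, 1.5], [-3.14, 3.14]. Speed limits (rad/s): [2.57, 2.57, 3.14, 3.14, 3.14, 3.14].

### API

Orientations are given as a unit quaternion [w, x, y, z].
In Python, from workcell import get_state, viewer, job, env gives the robot as it stands.
- The arm moves only by the tool send_rows, never from a script. Its argument "plan" is a list of rows, each a list of 6 numbers: the shift along the tool's x, y, z in mm, then the turn, a rotation vector about the tool's x, y, z in degrees. A call has exactly 10 rows; each row is the pose to reach, as a shift and turn from the pose commanded when the call began, along the tool's axes at that moment; what a row does not reach only later rows make up. A row lasts 1/8 s, in which the tool goes at most 62.5 mm and 10.7 degrees, less where a joint would pass 70% of its speed; a pose out of reach is approached as far as the arm can. A call with a gripper value outside its range is refused whole. "claw" is the finger opening in mm, from 0 to 85.4, set as the call begins (left out, the last holds). The fingers move at their own pace and stop on an object; "newtons" is the grip in N (left out, the last holds). Time passes only in rows, so rows that repeat a pose let the fingers close, or fill a call up. It gives the time, the measured TCP pose, the force and the opening at its end, in the units of the state.
- get_state(): the state, without advancing time (a new reading comes with each control period).
- viewer.read_camera(name): name is "side" or "top"; returns a dict with "frame" (480x640x3 uint8, blue, green, red), "mtx" (3x3 intrinsics, pixels), "rvec" (rotation vector, rad) and "tvec" (3), from world to camera coordinates, as OpenCV has them. Camera axes: x right, y down, z forward; pixel columns grow to the right and rows downward; lengths in m; the calibration is good to about 2 mm. A picture is of the moment at which its call begins. There is no depth.
- job.hand_in(): hands the job in, once; it reports no verdict.
The state is a dict: "clock": time; "joint_pos": joint angles; "qvel": joint speeds; "tau": joint torques, N m; "tcp_pos": TCP position; "orientation": TCP orientation; "wrist_force": force on the tool from outside, world axes, zero at the start; "ft_torque": the same for the moment, N m; "finger_gap": finger opening in m.
Only numpy, scipy, OpenCV 4.12 (cv2) and the standard library are available. Lean on these libraries where they do the work, as an engineer would, in place of code of your own. Each camera call takes 0.05 s, during which the arm holds its last target.

## Working session

There is one attempt and no reset: what is moved stays moved. The work goes in short steps, Python scripts to look and compute and a tool call to move; the robot and the scene stay as the last step left them, time stands still between calls to the robot, and variables do not carry over. Pictures are saved under pics/ and viewed, and the job is handed in when it is done.

Besides the shell and the picture viewer there is one more tool, called after "Emit:" by a JSON object that holds its "op" and its "data". send_rows: Moves the arm, as the interface text tells. Its arguments: {"type":"object","properties":{"plan":{"type":"array"},"claw":{"type":"number"},"newtons":{"type":"number"}},"required":["plan"]}

```bash
ls; mkdir -p pics
python3 - <<'E'
from workcell import get_state, viewer, job, env
import cv2
print(get_state()); print(env.grasp_offset)
for n in("side","top"):
    c=viewer.read_camera(n); cv2.imwrite(f"pics/{n}0.png",c["frame"]); print(n,c["mtx"],c["rvec"],c["tvec"])
E
```

```text
pics
{'clock': 0.0, 'joint_pos': array([-1.26463449e+00,  3.14039392e-01,  4.49726399e-02,  1.30357624e+00,
        2.77082920e-05,  1.43114578e+00]), 'qvel': array([ 6.60890363e-05,  8.51237026e-04, -7.33013691e-04, -2.25728616e-04,
       -5.87448701e-04,  3.67839262e-04]), 'tau': array([ 2.18569367e-04, -4.80624139e+01,  2.98536587e+01,  1.92328321e-02,
       -2.86136162e-05, -7.72380730e-06]), 'tcp_pos': array([ 0.24775449, -0.51832889,  0.23038408]), 'orientation': array([-0.15566493, -0.68956751, -0.15696782,  0.68965657]), 'wrist_force': array([ 0.16291414, -0.65218231, -0.40398979]), 'ft_torque': array([-0.02436529,  0.04572709,  0.00941829]), 'finger_gap': 0.08537706468085855}
0.0187
side [[496.79618398   0.         318.10221981]
 [  0.         496.79618398 239.93880792]
 [  0.           0.           1.        ]] [ 0.70425352 -2.61156122  1.15994626] [0.43149608 0.23932218 1.22073784]
top [[439.49311629   0.         321.39706717]
 [  0.         439.49311629 247.99065181]
 [  0.           0.           1.        ]] [ 2.17493115 -2.22201386  0.1031065 ] [0.00469626 0.50069623 0.99072889]
```

View pics/side0.png

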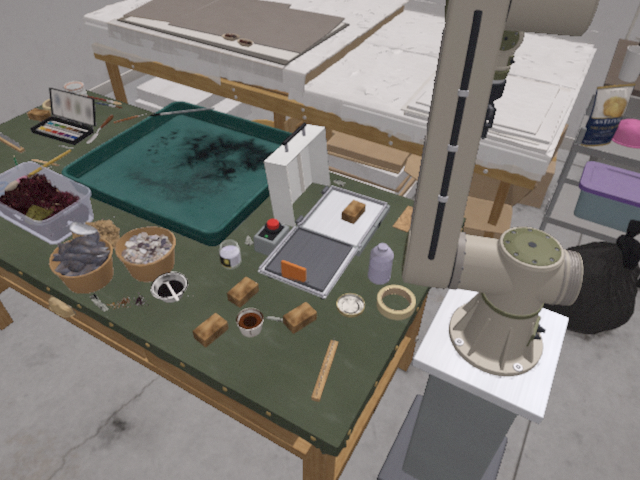

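View pics/top0.png

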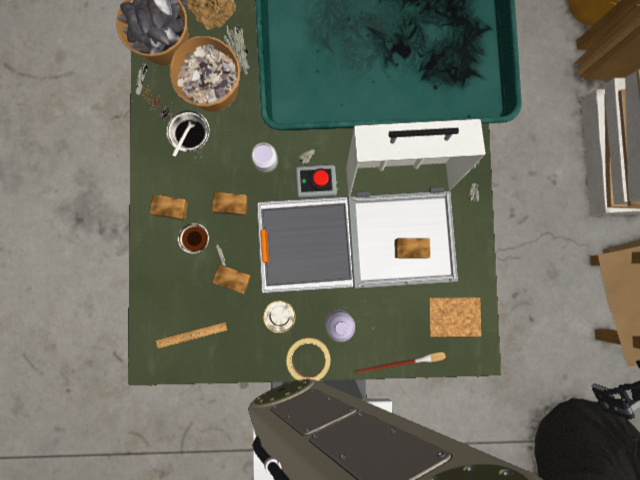

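```bash
cat > h.py <<'E'
import numpy as np, cv2
from scipy.spatial.transform import Rotation as R
from workcell import get_state, viewer, job, env
def cam(n): return viewer.read_camera(n)
def cast(c,uv,z):
    uv=np.asarray(uv,float).reshape(-1,1,2)
    n=cv2.undistortPoints(uv,c["mtx"],None).reshape(-1,2)
    M=cv2.Rodrigues(c["rvec"])[0]; o=-M.T@c["tvec"].ravel()
    d=np.c_[n,np.ones(len(n))]@M
    return o+d*((z-o[2])/d[:,2])[:,None]
def proj(c,P): return cv2.projectPoints(np.asarray(P,float).reshape(-1,1,3),c["rvec"],c["tvec"],c["mtx"],None)[0].reshape(-1,2)
def tri(c1,u1,c2,u2):
    Ps=[c["mtx"]@np.c_[cv2.Rodrigues(c["rvec"])[0],c["tvec"].ravel()] for c in(c1,c2)]
    X=cv2.triangulatePoints(Ps[0],Ps[1],np.array(u1,float).reshape(2,1),np.array(u2,float).reshape(2,1)).ravel(); return X[:3]/X[3]
def rot(q): return R.from_quat([q[1],q[2],q[3],q[0]])
def down(yaw):  # tool x down, tool y (jaw) at angle yaw deg in world xy
    a=np.radians(yaw); x=np.array([0,0,-1.]); y=np.array([np.cos(a),np.sin(a),0]); return R.from_matrix(np.c_[x,y,np.cross(x,y)])
def yaw_now(s):
    y=rot(s["orientation"]).as_matrix()[:,1]; return np.degrees(np.arctan2(y[1],y[0]))
def go(pos,yaw=None,Rt=None):
    "print shift and turn from now to TCP pos / jaw yaw"
    s=get_state(); R0=rot(s["orientation"]); 
    if Rt is None: Rt=down(yaw_now(s) if yaw is None else yaw)
    d=R0.inv().apply(np.array(pos)-s["tcp_pos"])*1000; r=(R0.inv()*Rt).as_rotvec(degrees=True)
    print("shift",d.round(1),"turn",r.round(1)); return d,r
def st():
    s=get_state(); print("t",round(s["clock"],2),"tcp",s["tcp_pos"].round(4),"yaw",round(yaw_now(s),1),"tilt",rot(s["orientation"]).as_matrix()[:,0].round(3),"F",s["wrist_force"].round(1),"gap",round(s["finger_gap"],4),"q",s["joint_pos"].round(2))
def blocks(c,name,roi=None,z=0.03):
    f=c["frame"]; hsv=cv2.cvtColor(f,cv2.COLOR_BGR2HSV)
    m=((hsv[...,0]>5)&(hsv[...,0]<22)&(hsv[...,1]>90)&(hsv[...,2]>50)).astype(np.uint8)
    if roi: 
        k=np.zeros_like(m);k[roi[1]:roi[3],roi[0]:roi[2]]=1;m&=k
    m=cv2.morphologyEx(m,cv2.MORPH_CLOSE,np.ones((3,3)))
    n,l,s,ce=cv2.connectedComponentsWithStats(m); out=[]
    for i in range(1,n):
        if 150<s[i,4]<4000: out.append((l==i,ce[i],s[i]))
    return out
E
python3 - <<'E'
from h import *
st()
c=cam("top"); s=cam("side")
for m,ce,b in blocks(c,"top",(130,170,500,360)):
    pts=np.argwhere(m)[:,::-1].astype(float)
    w=cast(c,pts,0.03)[:,:2]; r=cv2.minAreaRect((w*1000).astype(np.float32)); print(ce.round(1),b,np.round(r[0],1),np.round(r[1],1),round(r[2],1), w.mean(0).round(4))
f=c["frame"][110:380,120:500]; cv2.imwrite("pics/topz.png",cv2.resize(f,None,fx=2.1,fy=2.1,interpolation=cv2.INTER_CUBIC))
f=s["frame"][110:400,180:430]; cv2.imwrite("pics/sidez.png",cv2.resize(f,None,fx=2,fy=2,interpolation=cv2.INTER_CUBIC))
E
```

```text
t 0.1 tcp [ 0.2478 -0.5184  0.2305] yaw -64.5 tilt [-0.     0.002 -1.   ] F [-0.1  0.8 -0.1] gap 0.0854 q [-1.26  0.31  0.05  1.3   0.    1.43]
[229.5 203.2] [212 192  36  24 731] [606.1 200.6] [78.9 48.4] 83.7 [0.6059 0.2006]
[168.5 206.6] [149 195  39  25 755] [600.9 337.8] [82.8 47.5] 80.1 [0.6006 0.3377]
[194.2 238.1] [182 225  25  27 359] [527.4 280.5] [54.4 57.4] 83.7 [0.528  0.2802]
[264.3 245.9] [261 229   8  34 213] [508.1 123.1] [75.6 14.6] 3.3 [0.5071 0.123 ]
[412.5 247.9] [396 238  34  20 647] [ 496.3 -213.1] [75.6 43.6] 88.1 [ 0.4957 -0.213 ]
[231.3 278.6] [212 264  39  30 722] [435.2 197.9] [78.3 46.6] 69.5 [0.4352 0.1979]
[454.6 316.5] [ 429  297   53   40 2074] [ 338.9 -303.4] [118.   87.4] 88.5 [ 0.3387 -0.3029]
[191.2 334.7] [156 322  72  27 665] [312.9 287.4] [ 20.4 158.8] 13.2 [0.313  0.2873]
[307.8 346.4] [287 338  43  22 313] [276.1  29. ] [93.4 46.2] 88.5 [0.2807 0.0295]
```

View pics/topz.png

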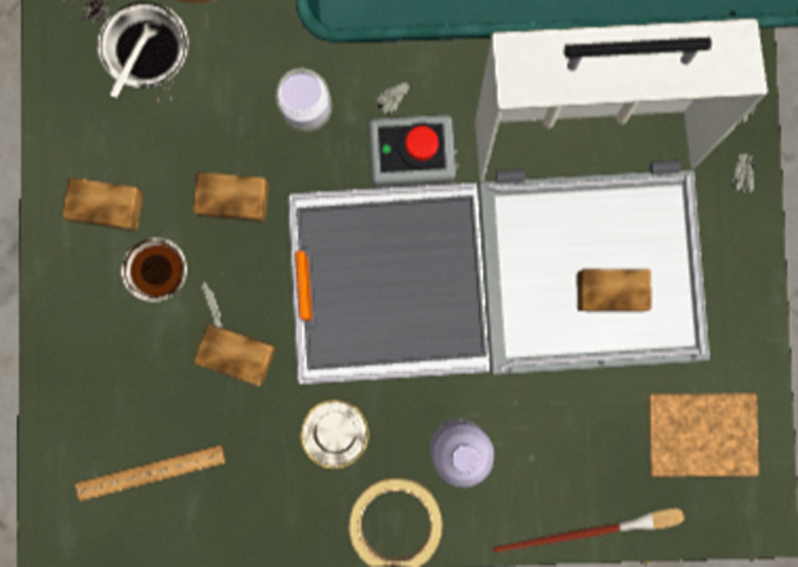

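View pics/sidez.png

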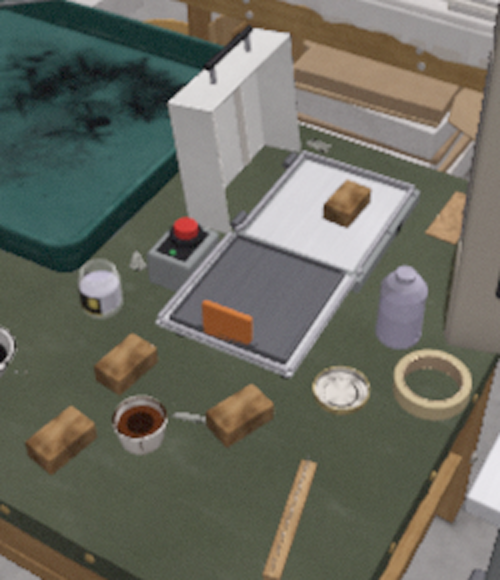

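Run:
```python
from h import *
c=cam("top"); s=cam("side"); f=c["frame"]; hsv=cv2.cvtColor(f,cv2.COLOR_BGR2HSV)
def rect(m,z,lab):
    n,l,stt,ce=cv2.connectedComponentsWithStats(m.astype(np.uint8)); i=1+np.argmax(stt[1:,4])
    w=cast(c,np.argwhere(l==i)[:,::-1].astype(float),z)[:,:2]*1000
    r=cv2.minAreaRect(w.astype(np.float32)); print(lab,stt[i],np.round(r[0],1),np.round(r[1],1),round(r[2],2),np.round(w.mean(0),1))
roi=np.zeros(f.shape[:2],bool); roi[190:295,250:360]=1
rect(roi&(hsv[...,1]<60)&(hsv[...,2]<130)&(hsv[...,2]>50),0.042,"trayfloor")
roi=np.zeros(f.shape[:2],bool); roi[185:295,353:460]=1
m=roi&(hsv[...,1]<40)&(hsv[...,2]>215); rect(m,0.03,"chamber")
roi=np.zeros(f.shape[:2],bool); roi[160:200,300:340]=1
rect(roi&(hsv[...,1]>150)&((hsv[...,0]<8)|(hsv[...,0]>172)),0.09,"plunger")
roi=np.zeros(f.shape[:2],bool); roi[120:145,380:470]=1
rect(roi&(hsv[...,2]<70),0.32,"bar")
big=cv2.resize(f[115:300,240:500],None,fx=3,fy=3,interpolation=cv2.INTER_CUBIC); cv2.imwrite("pics/tb.png",big)
b2=cv2.resize(s["frame"][110:310,240:440],None,fx=3,fy=3,interpolation=cv2.INTER_CUBIC); cv2.imwrite("pics/sb.png",b2)
```

```text
trayfloor [ 261  203   90   83 6319] [509.   29.7] [171.8 188.8] 3.1 [508.6  27.9]
chamber [ 356  199   95   81 6043] [ 517.5 -191.1] [174.1 204.9] 2.38 [ 519.6 -188.4]
plunger [313 170  16  17 221] [646.6  -5.6] [32.3 34.9] 88.8 [647.1  -5.4]
bar [389 128  69  11 373] [ 665.8 -169.5] [ 11.3 113.1] 2.37 [ 666.9 -169.6]
```

View pics/tb.png

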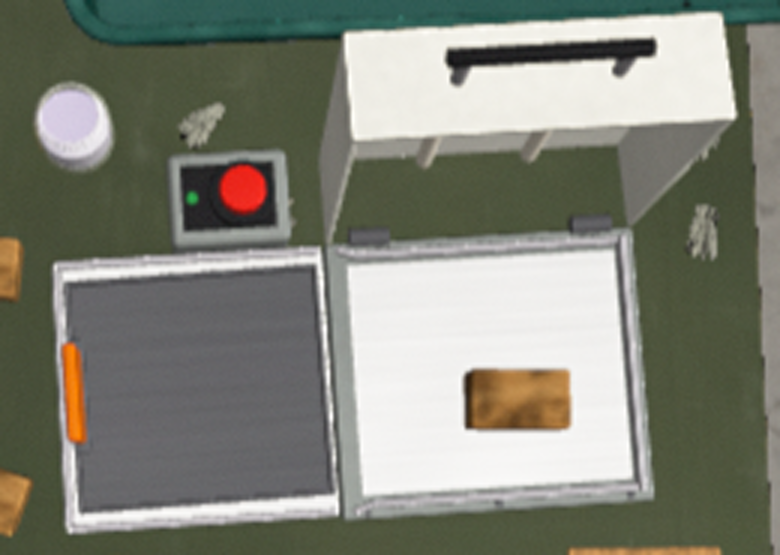

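View pics/sb.png

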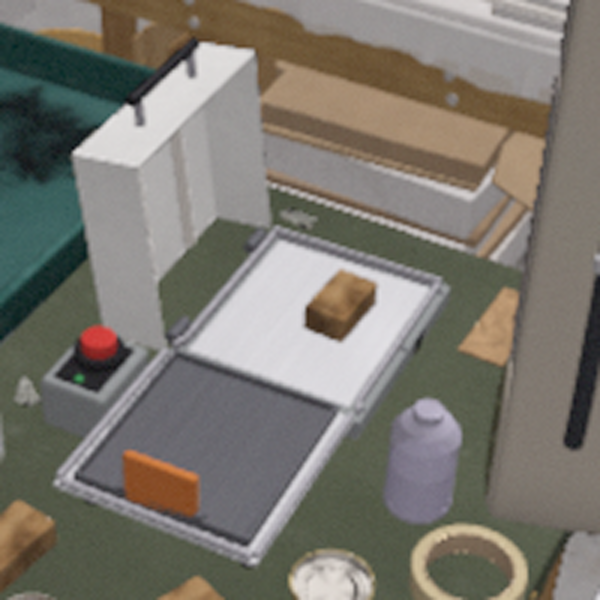

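```bash
cat >> h.py <<'E'
from scipy.optimize import minimize
def hullmask(c,P,up=4,off=(0,0),shape=None):
    m=np.zeros((480*up,640*up),np.uint8); p=proj(c,P)
    h=cv2.convexHull(((p+0.5)*up*16).astype(np.int32)); cv2.fillConvexPoly(m,h,1,shift=4); return m
def corners(x,y,a,dx,dy,z0,z1):
    q=np.array([[i*dx/2,j*dy/2] for i in(-1,1) for j in(-1,1)]); ca,sa=np.cos(a),np.sin(a)
    q=q@np.array([[ca,sa],[-sa,ca]])+[x,y]
    return np.r_[np.c_[q,[z0]*4],np.c_[q,[z1]*4]]
def soft(c,P,bb):
    x0,y0,x1,y1=bb; up=8
    p=(proj(c,P)+0.5-[x0,y0])*up-0.5
    m=np.zeros(((y1-y0)*up,(x1-x0)*up),np.uint8)
    cv2.fillConvexPoly(m,cv2.convexHull((p*16).astype(np.int32)),255,shift=4)
    return cv2.resize(m,(x1-x0,y1-y0),interpolation=cv2.INTER_AREA)/255.
def fit(views,p0,dx,dy,z0,z1):
    "views: list of (cam,mask) ; fit x,y,yaw"
    V=[]
    for c,m in views:
        ys,xs=np.nonzero(m); bb=(xs.min()-12,ys.min()-12,xs.max()+13,ys.max()+13); V.append((c,m[bb[1]:bb[3],bb[0]:bb[2]].astype(float),bb))
    def cost(p):
        P=corners(p[0]/1000,p[1]/1000,p[2]/57.3,dx,dy,z0,z1)
        return sum(np.abs(soft(c,P,bb)-m).sum()/m.sum() for c,m,bb in V)
    best=None
    for da in(-6,0,6):
        s0=np.array([p0[0],p0[1],p0[2]+da],float)
        r=minimize(cost,s0,method="Nelder-Mead",options=dict(initial_simplex=np.array([s0,s0+[5,0,0],s0+[0,5,0],s0+[0,0,8]]),xatol=.1,fatol=1e-4))
        if best is None or r.fun<best.fun: best=r
    return best.x,best.fun
def wood(c):
    hsv=cv2.cvtColor(c["frame"],cv2.COLOR_BGR2HSV)
    return ((hsv[...,0]>5)&(hsv[...,0]<23)&(hsv[...,1]>80)&(hsv[...,2]>35))
def comp_near(m,uv,r=8):
    m=cv2.morphologyEx(m.astype(np.uint8),cv2.MORPH_CLOSE,np.ones((3,3)))
    n,l,s,ce=cv2.connectedComponentsWithStats(m)
    w=l[int(uv[1])-r:int(uv[1])+r+1,int(uv[0])-r:int(uv[0])+r+1]; w=w[w>0]
    if len(w)==0: return None
    return l==np.bincount(w).argmax()
def blockfit(p,z0,use=("top","side")):
    "p: guess x,y mm,yaw deg; z0 underside m"
    vs=[]
    for n in use:
        c=cam(n); m=comp_near(wood(c),proj(c,[p[0]/1000,p[1]/1000,z0+.02])[0])
        if m is None or m.sum()>2500 or m.sum()<150: print("no mask",n,None if m is None else m.sum()); continue
        vs.append((c,m))
    x,f=fit(vs,p,.045,.075,z0,z0+.03); print("block",x.round(1),"cost",round(f,3),"nviews",len(vs)); return x
E
python3 - <<'E'
from h import *
for p,z in(((606,200,-6),0),((601,338,-8),0),((435,198,-20),0),((496,-213,0),.03)):
    blockfit(p,z); blockfit(p,z,("top",)); blockfit(p,z,("side",))
vs=[]
for n in("top","side"):
    c=cam(n); hsv=cv2.cvtColor(c["frame"],cv2.COLOR_BGR2HSV)
    m=(hsv[...,1]>200)&(hsv[...,2]>120)&(hsv[...,0]>5)&(hsv[...,0]<18)
    m=comp_near(m,proj(c,[.507,.121,.085])[0]); print(m.sum()); vs.append((c,m))
    M=cv2.Rodrigues(c["rvec"])[0]; print(n,"campos",(-M.T@c["tvec"].ravel()).round(3))
for z0 in(.046,.050,.054): print(z0,fit(vs,(505,120,3),.07,.01,z0,.096), fit(vs[:1],(505,120,3),.07,.01,z0,.096),fit(vs[1:],(505,120,3),.07,.01,z0,.096))
E
```

```text
block [609.  201.9  -5.9] cost 0.181 nviews 2
block [608.4 202.8  -6.4] cost 0.046 nviews 1
block [611.2 199.8  -6. ] cost 0.063 nviews 1
block [603.5 341.2 -10.5] cost 0.174 nviews 2
block [602.8 341.8 -10. ] cost 0.05 nviews 1
block [605.8 339.5  -9.8] cost 0.071 nviews 1
block [436.  199.3 -20.6] cost 0.168 nviews 2
block [435.5 200.  -20.4] cost 0.042 nviews 1
block [438.4 197.2 -20.1] cost 0.061 nviews 1
block [ 495.5 -209.8    1.4] cost 0.416 nviews 2
block [ 495.1 -207.9    0.9] cost 0.152 nviews 1
block [ 498.6 -214.6    5.1] cost 0.239 nviews 1
155
top campos [0.432 0.02  1.022]Traceback (most recent call last):
  File "<stdin>", line 8, in <module>
AttributeError: 'NoneType' object has no attribute 'sum'
```

Run:
```python
from h import *
vs=[]
for n in("top","side"):
    c=cam(n); hsv=cv2.cvtColor(c["frame"],cv2.COLOR_BGR2HSV); u=proj(c,[.507,.121,.085])[0]; print(n,u.round(1),hsv[int(u[1])-2:int(u[1])+3:2,int(u[0])-2:int(u[0])+3:2].tolist())
    m=(hsv[...,1]>170)&(hsv[...,2]>100)&(hsv[...,0]>3)&(hsv[...,0]<20)
    k=np.zeros_like(m); k[int(u[1])-35:int(u[1])+35,int(u[0])-35:int(u[0])+35]=1; m&=k
    m=comp_near(m,u,12); print(m.sum()); vs.append((c,m))
for z0 in(.046,.050): print(z0,fit(vs,(505,120,3),.07,.01,z0,.096), fit(vs[:1],(505,120,3),.07,.01,z0,.096),fit(vs[1:],(505,120,3),.07,.01,z0,.096))
# red plunger triangulate, bar ends
cs=[cam("top"),cam("side")]
ce=[]
for c in cs:
    hsv=cv2.cvtColor(c["frame"],cv2.COLOR_BGR2HSV); m=((hsv[...,0]<6)|(hsv[...,0]>174))&(hsv[...,1]>170)&(hsv[...,2]>110)
    u=proj(c,[.647,-.005,.08])[0]; k=np.zeros_like(m); k[int(u[1])-30:int(u[1])+30,int(u[0])-30:int(u[0])+30]=1
    m=comp_near(m&k,u,15); ys,xs=np.nonzero(m); print(xs.min(),xs.max(),ys.min(),ys.max(),xs.mean(),ys.mean()); ce.append((xs.mean(),ys.mean()))
print("plunger",tri(cs[0],ce[0],cs[1],ce[1]))
```

```text
top [262.6 244.1] [[[155, 8, 182], [14, 237, 229], [15, 241, 245]], [[155, 8, 182], [13, 235, 224], [15, 234, 245]], [[160, 8, 181], [12, 221, 216], [15, 236, 245]]]
175
side [291.7 268.4] [[[11, 186, 133], [11, 182, 139], [12, 189, 163]], [[12, 181, 134], [11, 181, 137], [12, 182, 137]], [[12, 181, 135], [12, 187, 135], [12, 179, 135]]]
306
0.046 (array([504.38443684, 118.29427065,   1.44711122]), np.float64(0.7440776990534776)) (array([504.0073922 , 118.53952116,   5.56654162]), np.float64(0.3441344537815126)) (array([506.2736938 , 117.74688749,  -8.45893686]), np.float64(0.3323721645520953))
0.05 (array([503.70502667, 118.88818569,   3.56879349]), np.float64(0.6380512989509528)) (array([503.8971885 , 118.38216857,   4.93388525]), np.float64(0.31484593837535013)) (array([506.63220519, 119.71356051,  -2.85507013]), np.float64(0.2908368576188646))
313 328 170 185 320.57487922705315 177.4927536231884
267 278 219 228 272.39325842696627 223.82022471910113
plunger [ 0.65081782 -0.00576793  0.07900324]
```

```bash
cat > ov.py <<'E'
from h import *
import sys
def draw(C,a,out):
    a=np.radians(a); ex=np.array([np.cos(a),np.sin(a)]); ey=np.array([-np.sin(a),np.cos(a)])
    W=lambda x,y,z:np.r_[np.array(C)+x*ex+y*ey,z]
    ims=[]
    for n,bb in(("top",(245,165,475,305)),("side",(240,140,420,310))):
        c=cam(n); up=4 if n=="top" else 4
        im=cv2.resize(c["frame"][bb[1]:bb[3],bb[0]:bb[2]],None,fx=up,fy=up,interpolation=cv2.INTER_CUBIC)
        def poly(pts,col,closed=True):
            p=((proj(c,pts)+.5-[bb[0],bb[1]])*up).astype(np.int32); cv2.polylines(im,[p],closed,col,1)
        r=lambda x0,x1,y0,y1,z:[W(x0,y0,z),W(x1,y0,z),W(x1,y1,z),W(x0,y1,z)]
        poly(r(-.091,.091,-.104,.122,.03),(0,0,255))
        poly(r(-.095,.095,.122,.322,.038),(255,0,0))
        poly(r(-.087,.087,.127,.317,.050),(0,255,255))
        poly(r(-.035,.035,.212,.222,.096),(255,0,255))
        poly([W(0,-.01,.03),W(0,.01,.03)],(0,0,255)); 
        cv2.imwrite(f"pics/{out}_{n}.png",im[:600,:800])
draw((float(sys.argv[1]),float(sys.argv[2])),float(sys.argv[3]),sys.argv[4])
E
python3 ov.py .517 -.190 3 ov1
```

```text
(no output)
```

View pics/ov1_top.png

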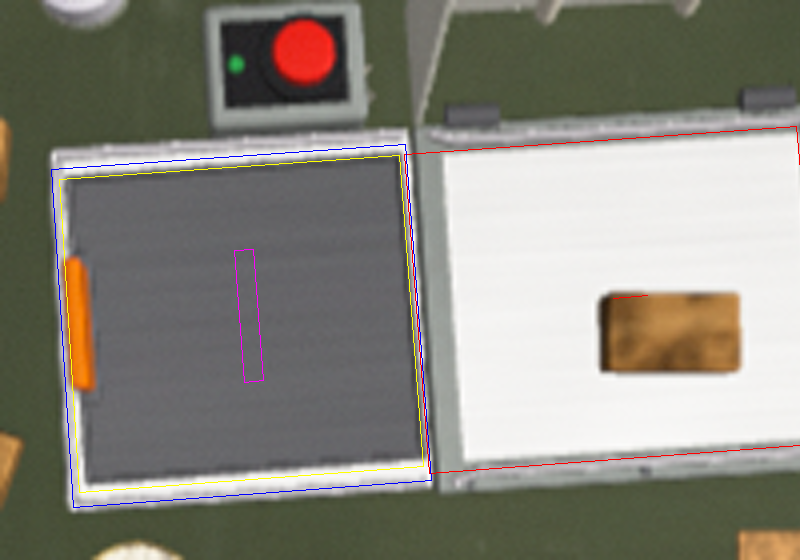

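View pics/ov1_side.png

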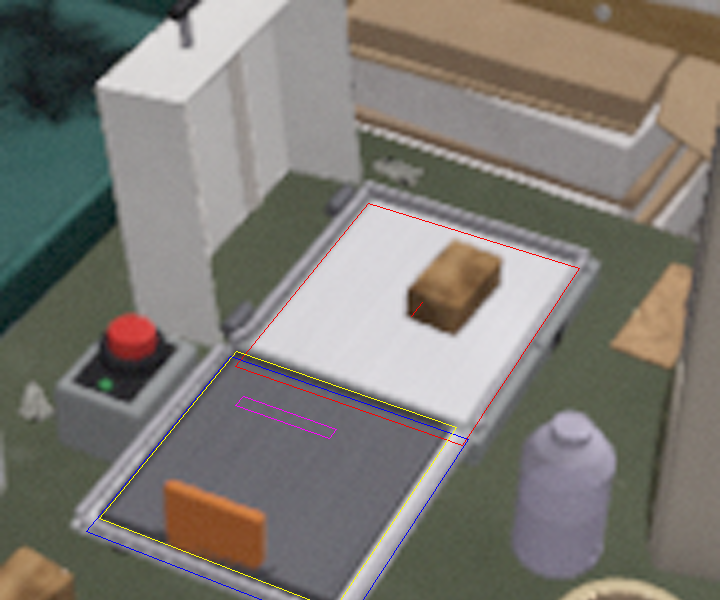

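Run:
```python
from h import *
go((.496,-.208,.15),2)
```

```text
shift [  81.3 -173.5 -357.9] turn [-66.5   0.   -0. ]
```

Emit:
{"op": "send_rows", "data": {"plan": [[5,-15,-30,-6,0,0],[15,-40,-80,-15,0,0],[25,-65,-135,-24,0,0],[35,-90,-190,-33,0,0],[50,-115,-240,-42,0,0],[60,-140,-290,-51,0,0],[70,-160,-330,-60,0,0],[81,-173.5,-358,-66.5,0,0],[81,-173.5,-358,-66.5,0,0],[81,-173.5,-358,-66.5,0,0]], "claw": 75, "newtons": 40}}

```text
clock: 2.75
tcp_pos: [0.496, -0.2082, 0.1505]
orientation: [0.509, 0.491, 0.509, -0.491]
wrist_force: [0.5, -0.9, 0.5]
finger_gap: 0.0748
```

Run:
```python
from h import *
st(); go((.496,-.208,.034),2)
for n in("top","side"): cv2.imwrite(f"pics/a_{n}.png",cam(n)["frame"])
```

```text
t 2.75 tcp [ 0.496  -0.2082  0.1505] yaw 2.0 tilt [-0. -0. -1.] F [ 0.5 -0.9  0.5] gap 0.0748 q [-0.55  0.28 -0.2   1.09 -0.    0.99]
shift [116.5   0.   -0.3] turn [-0.  0.  0.]
```

View pics/a_side.png

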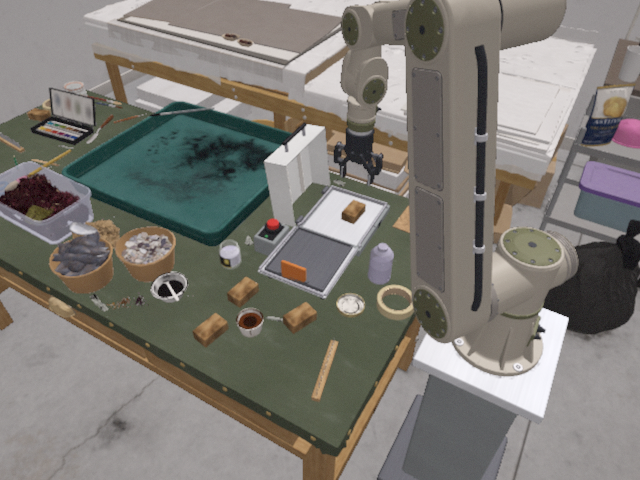

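Emit:
{"op": "send_rows", "data": {"plan": [[20,0,0,0,0,0],[50,0,0,0,0,0],[75,0,0,0,0,0],[95,0,0,0,0,0],[108,0,0,0,0,0],[114,0,0,0,0,0],[116,0,0,0,0,0],[116,0,0,0,0,0],[116,0,0,0,0,0],[116,0,0,0,0,0]]}}

```text
clock: 4.1
tcp_pos: [0.4964, -0.2081, 0.0347]
orientation: [0.509, 0.491, 0.509, -0.491]
wrist_force: [0.5, 0.3, -0.5]
finger_gap: 0.0748
```

Emit:
{"op": "send_rows", "data": {"plan": [[0,0,0,0,0,0],[0,0,0,0,0,0],[0,0,0,0,0,0],[0,0,0,0,0,0],[0,0,0,0,0,0],[0,0,0,0,0,0],[0,0,0,0,0,0],[0,0,0,0,0,0],[0,0,0,0,0,0],[0,0,0,0,0,0]], "claw": 20, "newtons": 40}}

```text
clock: 5.35
tcp_pos: [0.4965, -0.2081, 0.0348]
orientation: [0.509, 0.491, 0.508, -0.491]
wrist_force: [-0.3, 0.4, 5.5]
finger_gap: 0.0446
```

Emit:
{"op": "send_rows", "data": {"plan": [[-15,0,0,0,0,0],[-40,0,0,0,0,0],[-70,0,0,0,0,0],[-100,0,0,0,0,0],[-120,0,0,0,0,0],[-125,0,0,0,0,0],[-125,0,0,0,0,0],[-125,0,0,0,0,0],[-125,0,0,0,0,0],[-125,0,0,0,0,0]]}}

```text
clock: 6.6
tcp_pos: [0.4959, -0.2078, 0.1587]
orientation: [0.508, 0.491, 0.509, -0.491]
wrist_force: [0.2, 0.2, -1.3]
finger_gap: 0.0449
```

Run:
```python
from h import *
st(); go((.3365,-.3115,.07),-1)
c=cam("top"); hsv=cv2.cvtColor(c["frame"],cv2.COLOR_BGR2HSV); m=wood(c); k=np.zeros_like(m); k[290:345,420:490]=1
m=comp_near(m&k,(455,316)); print(m.sum()); w=cast(c,np.argwhere(m)[:,::-1],.004)[:,:2]*1000; print(cv2.minAreaRect(w.astype(np.float32)))
```

```text
t 6.6 tcp [ 0.4959 -0.2078  0.1587] yaw 2.0 tilt [-0.001  0.    -1.   ] F [ 0.2  0.2 -1.3] gap 0.0449 q [-0.55  0.27 -0.19  1.11 -0.    0.99]
shift [  88.8 -162.9   98. ] turn [ 3.  -0.   0.1]Traceback (most recent call last):
  File "<stdin>", line 4, in <module>
AttributeError: 'NoneType' object has no attribute 'sum'
```

Emit:
{"op": "send_rows", "data": {"plan": [[0,-15,10,0,0,0],[0,-45,27,1,0,0],[0,-80,48,2,0,0],[0,-115,70,3,0,0],[10,-145,87,3,0,0],[30,-160,96,3,0,0],[55,-163,98,3,0,0],[75,-163,98,3,0,0],[88,-163,98,3,0,0],[88,-163,98,3,0,0]]}}

```text
clock: 7.9
tcp_pos: [0.3359, -0.3112, 0.0707]
orientation: [0.495, 0.504, 0.496, -0.504]
wrist_force: [-0.1, -0.7, -0.7]
finger_gap: 0.0449
```

Run:
```python
from h import *
st(); go((.3365,-.3115,.010),-1)
c=cam("side"); cv2.imwrite("pics/b.png",c["frame"])
```

```text
t 7.9 tcp [ 0.3359 -0.3112  0.0707] yaw -1.0 tilt [-0.001  0.001 -1.   ] F [-0.1 -0.7 -0.7] gap 0.0449 q [-0.92  0.21 -0.51  0.85 -0.    0.67]
shift [60.7  0.6  0.4] turn [ 0.  -0.1  0.1]
```

View pics/b.png

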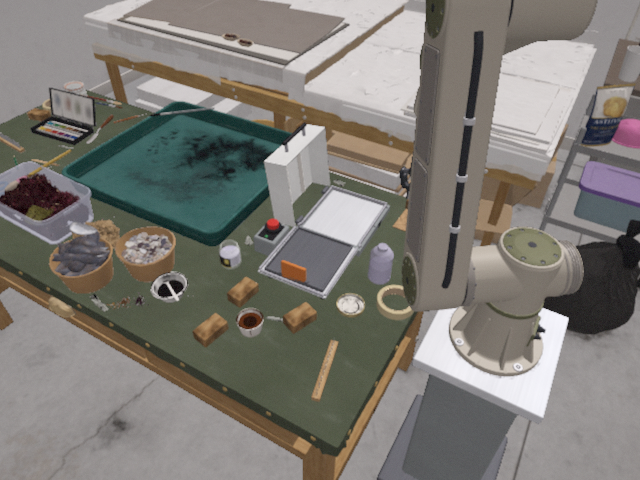

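The box is empty and the block is in the gripper, hidden behind the arm; the gap reading of 45 mm confirms the grip. I'll lower it onto the mat and release.

Emit:
{"op": "send_rows", "data": {"plan": [[15,0,0,0,0,0],[35,0,0,0,0,0],[48,0,0,0,0,0],[55,0,0,0,0,0],[58,0,0,0,0,0],[60,0,0,0,0,0],[61,0,0,0,0,0],[61,0,0,0,0,0],[61,0,0,0,0,0],[61,0,0,0,0,0]]}}

```text
clock: 9.2
tcp_pos: [0.3368, -0.3118, 0.0104]
orientation: [-0.496, -0.504, -0.496, 0.504]
wrist_force: [-0.4, 1.0, -1.3]
finger_gap: 0.045
```

Emit:
{"op": "send_rows", "data": {"plan": [[0,0,0,0,0,0],[0,0,0,0,0,0],[0,0,0,0,0,0],[0,0,0,0,0,0],[-5,0,0,0,0,0],[-30,0,0,0,0,0],[-70,0,0,0,0,0],[-120,0,0,0,0,0],[-150,0,0,0,0,0],[-155,0,0,0,0,0]], "claw": 70}}

```text
clock: 10.45
tcp_pos: [0.3377, -0.313, 0.1678]
orientation: [-0.498, -0.504, -0.494, 0.504]
wrist_force: [-0.1, -0.3, -0.0]
finger_gap: 0.0697
```

Run:
```python
from h import *
st(); blockfit((435,198,-20),0); blockfit((608,202,-6),0); blockfit((603,341,-10),0)
c=cam("top"); cv2.imwrite("pics/c.png",c["frame"])
```

```text
t 10.45 tcp [ 0.3377 -0.313   0.1678] yaw -1.0 tilt [ 0.003 -0.004 -1.   ] F [-0.1 -0.3 -0. ] gap 0.0697 q [-0.92  0.12 -0.36  1.09 -0.    0.67]
block [436.1 199.1 -20.7] cost 0.173 nviews 2
block [608.8 202.2  -5.8] cost 0.174 nviews 2
block [603.4 341.6 -10.1] cost 0.174 nviews 2
```

View pics/c.png

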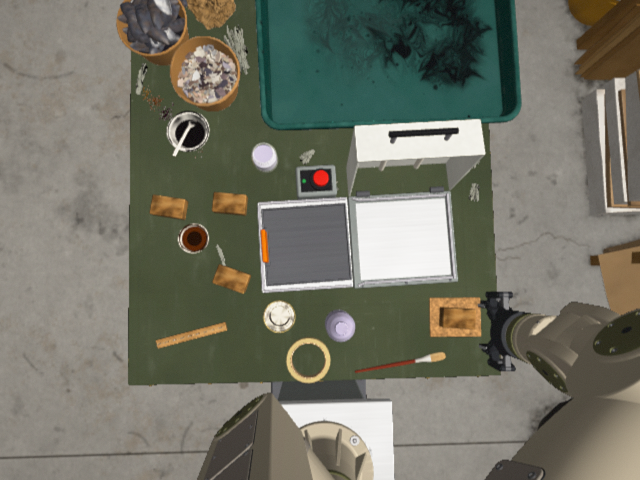

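```bash
sed -i 's/.212,.222,.096/.307,.317,.096/' ov.py; python3 ov.py .5195 -.191 2.8 ov2
python3 - <<'E'
from h import *
go((.436,.199,.16),-20.7+180); go((.436,.199,.16),-20.7)
E
```

```text
shift [   5.    91.1 -511.8] turn [-1.603e+02 -1.000e-01 -1.000e-01]
shift [   5.    91.1 -511.8] turn [19.7 -0.1  0.1]
```

View pics/ov2_top.png

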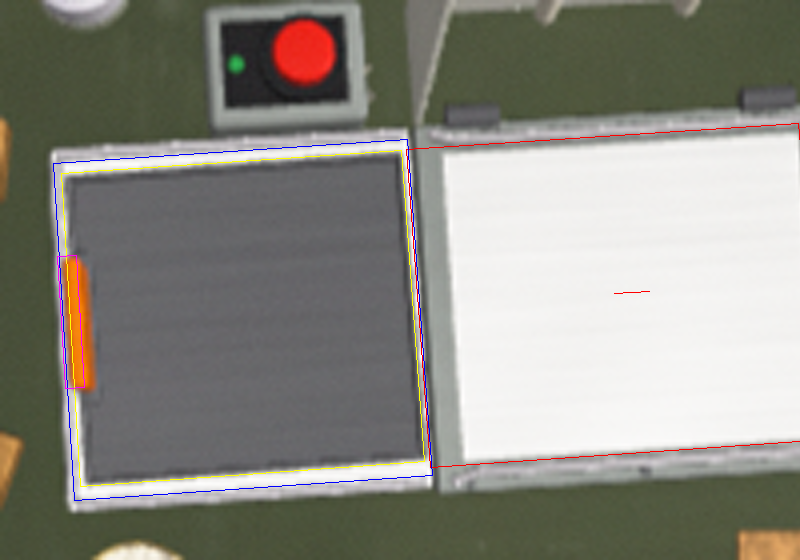

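View pics/ov2_side.png

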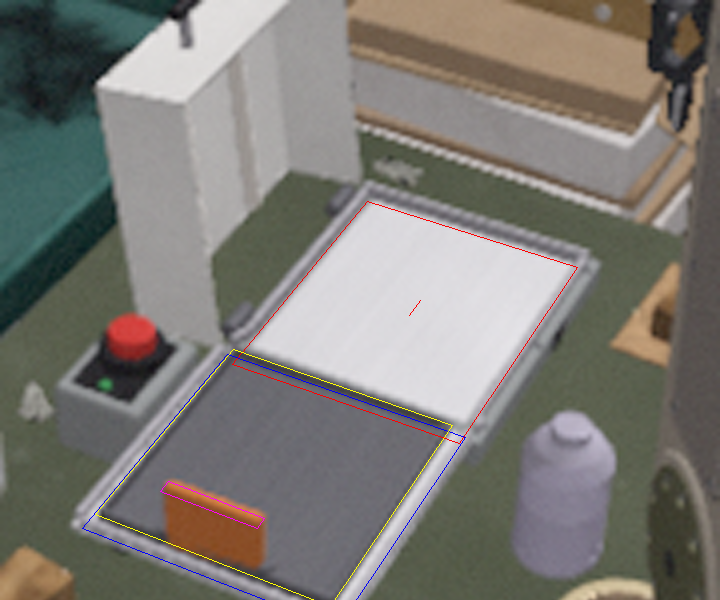

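Emit:
{"op": "send_rows", "data": {"plan": [[0,3,-20,-8,0,0],[0,8,-50,-16,0,0],[0,14,-85,-26,0,0],[0,21,-120,-36,0,0],[0,29,-160,-46,0,0],[0,36,-200,-56,0,0],[0,43,-240,-66,0,0],[0,50,-280,-76,0,0],[0,57,-320,-86,0,0],[0,63,-350,-94,0,0]], "claw": 75}}

```text
clock: 12.15
tcp_pos: [0.4054, 0.0388, 0.165]
orientation: [0.707, -0.021, 0.707, 0.021]
wrist_force: [-0.1, 0.4, 0.6]
finger_gap: 0.0753
```

Run:
```python
from h import *
st(); go((.436,.199,.12),159.3)
```

```text
t 12.15 tcp [0.4054 0.0388 0.165 ] yaw 93.4 tilt [-0.  0. -1.] F [-0.1  0.4  0.6] gap 0.0753 q [-0.1   0.02 -0.47  1.08 -0.   -0.16]
shift [ 44.9 158.1  40. ] turn [-65.9  -0.   -0. ]
```

Emit:
{"op": "send_rows", "data": {"plan": [[0,20,5,-9,0,0],[0,45,12,-18,0,0],[0,75,20,-28,0,0],[5,105,27,-38,0,0],[15,130,33,-48,0,0],[25,148,37,-57,0,0],[38,158,40,-66,0,0],[45,158,40,-66,0,0],[45,158,40,-66,0,0],[45,158,40,-66,0,0]]}}

```text
clock: 13.4
tcp_pos: [0.4373, 0.1967, 0.1206]
orientation: [0.583, -0.4, 0.583, 0.4]
wrist_force: [-0.8, -0.8, 1.0]
finger_gap: 0.075
```

Run:
```python
from h import *
st(); go((.436,.199,.0075),159.3); blockfit((436,199,-20.7),0)
c=cam("side"); cv2.imwrite("pics/d.png",cv2.resize(c["frame"][150:390,150:450],None,fx=2,fy=2))
```

```text
t 13.4 tcp [0.4373 0.1967 0.1206] yaw 158.9 tilt [ 0. -0. -1.] F [-0.8 -0.8  1. ] gap 0.075 q [ 0.26  0.2  -0.39  0.98 -0.   -0.95]
shift [113.1   2.1   1.7] turn [-0.4  0.   0. ]
block [436.2 198.9 -22. ] cost 0.868 nviews 2
```

View pics/d.png

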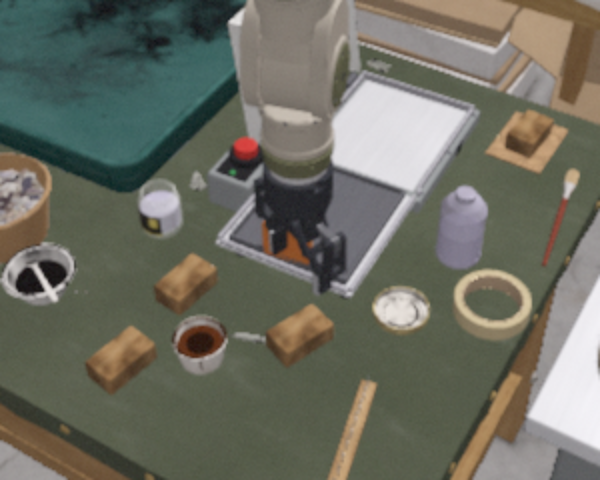

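Run:
```python
from h import *
c=cam("side"); s=get_state(); print((proj(c,s["tcp_pos"])[0]-[150,150])*2, (proj(c,[.436,.199,.03])[0]-[150,150])*2)
```

```text
[298.49716125 276.67230833] [299.61062085 327.63805852]
```

Emit:
{"op": "send_rows", "data": {"plan": [[20,1,1,0,0,0],[50,2,2,0,0,0],[75,2,2,0,0,0],[95,2,2,0,0,0],[105,2,2,0,0,0],[110,2,2,0,0,0],[113,2,2,0,0,0],[113,2,2,0,0,0],[113,2,2,0,0,0],[113,2,2,0,0,0]]}}

```text
clock: 14.85
tcp_pos: [0.4362, 0.1998, 0.0076]
orientation: [0.583, -0.401, 0.582, 0.401]
wrist_force: [-0.7, 0.6, 0.8]
finger_gap: 0.0752
```

Emit:
{"op": "send_rows", "data": {"plan": [[0,0,0,0,0,0],[0,0,0,0,0,0],[0,0,0,0,0,0],[0,0,0,0,0,0],[0,0,0,0,0,0],[0,0,0,0,0,0],[0,0,0,0,0,0],[0,0,0,0,0,0],[0,0,0,0,0,0],[0,0,0,0,0,0]], "claw": 20}}

```text
clock: 16.1
tcp_pos: [0.4363, 0.1997, 0.0076]
orientation: [0.583, -0.401, 0.582, 0.401]
wrist_force: [-0.8, -0.2, 4.6]
finger_gap: 0.0445
```

Emit:
{"op": "send_rows", "data": {"plan": [[-15,0,0,0,0,0],[-40,0,0,0,0,0],[-70,0,0,0,0,0],[-100,0,0,0,0,0],[-130,0,0,0,0,0],[-140,0,0,0,0,0],[-140,0,0,0,0,0],[-140,0,0,0,0,0],[-140,0,0,0,0,0],[-140,0,0,0,0,0]]}}

```text
clock: 17.35
tcp_pos: [0.4355, 0.1996, 0.1465]
orientation: [0.582, -0.401, 0.583, 0.401]
wrist_force: [-0.3, 0.9, -1.5]
finger_gap: 0.0445
```

```bash
cat >> h.py <<'E'
T=np.array([.509,.029]); TY=3.0
def slot(x,y):
    a=np.radians(TY); return T+x*np.array([np.cos(a),np.sin(a)])+y*np.array([-np.sin(a),np.cos(a)])
E
python3 - <<'E'
from h import *
st(); p=slot(-.040,-.048); print(p); go((*p,.147),93)
E
```

```text
t 17.35 tcp [0.4355 0.1996 0.1465] yaw 159.0 tilt [-0.001 -0.    -1.   ] F [-0.3  0.9 -1.5] gap 0.0445 q [ 0.26  0.18 -0.35  1.05 -0.   -0.94]
[ 0.47156694 -0.02102766]
shift [  -0.5 -112.6 -193.1] turn [66.  -0.1 -0. ]
```

Emit:
{"op": "send_rows", "data": {"plan": [[0,-10,-15,6,0,0],[0,-25,-45,15,0,0],[0,-45,-75,25,0,0],[0,-62,-105,35,0,0],[0,-80,-137,45,0,0],[0,-98,-168,55,0,0],[0,-110,-188,64,0,0],[0,-113,-193,66,0,0],[0,-113,-193,66,0,0],[0,-113,-193,66,0,0]]}}

```text
clock: 18.6
tcp_pos: [0.4722, -0.0201, 0.1472]
orientation: [0.707, -0.02, 0.707, 0.02]
wrist_force: [-0.4, 0.0, -1.8]
finger_gap: 0.0442
```

Run:
```python
from h import *
st(); p=slot(-.040,-.048); go((*p,.0505),93)
```

```text
t 18.6 tcp [ 0.4722 -0.0201  0.1472] yaw 93.2 tilt [-0.  0. -1.] F [-0.4  0.  -1.8] gap 0.0442 q [-0.21  0.16 -0.36  1.05  0.   -0.27]
shift [96.7 -0.9 -0.6] turn [ 0.2 -0.  -0. ]
```

Emit:
{"op": "send_rows", "data": {"plan": [[20,0,0,0,0,0],[45,-1,-0.5,0,0,0],[65,-1,-0.5,0,0,0],[80,-1,-0.5,0,0,0],[88,-1,-0.5,0,0,0],[93,-1,-0.5,0,0,0],[96,-1,-0.5,0,0,0],[97,-1,-0.5,0,0,0],[97,-1,-0.5,0,0,0],[97,-1,-0.5,0,0,0]]}}

```text
clock: 19.85
tcp_pos: [0.4723, -0.0221, 0.0506]
orientation: [0.707, -0.019, 0.707, 0.019]
wrist_force: [0.7, -0.1, -0.4]
finger_gap: 0.0442
```

Emit:
{"op": "send_rows", "data": {"plan": [[0,0,0,0,0,0],[0,0,0,0,0,0],[0,0,0,0,0,0],[0,0,0,0,0,0],[0,0,0,0,0,0],[-15,0,0,0,0,0],[-40,0,0,0,0,0],[-70,0,0,0,0,0],[-100,0,0,0,0,0],[-120,0,0,0,0,0]], "claw": 56}}

```text
clock: 21.1
tcp_pos: [0.4725, -0.0221, 0.1718]
orientation: [0.707, -0.019, 0.706, 0.019]
wrist_force: [0.3, -0.6, -0.2]
finger_gap: 0.0558
```

Run:
```python
from h import *
st();blockfit((608.8,202,-6),0); blockfit((603.4,341.6,-10.1),0); go((.609,.202,.147),180-5.8)
c=cam("side"); cv2.imwrite("pics/e.png",cv2.resize(c["frame"][150:390,150:450],None,fx=2,fy=2))
```

```text
t 21.1 tcp [ 0.4725 -0.0221  0.1718] yaw 93.0 tilt [ 0.002 -0.    -1.   ] F [ 0.3 -0.6 -0.2] gap 0.0558 q [-0.22  0.14 -0.32  1.1  -0.   -0.27]
block [609.  202.3  -6. ] cost 0.178 nviews 2
block [603.5 341.2 -10.4] cost 0.174 nviews 2
shift [ 23.  216.4 148.6] turn [-81.2   0.    0. ]
```

View pics/e.png

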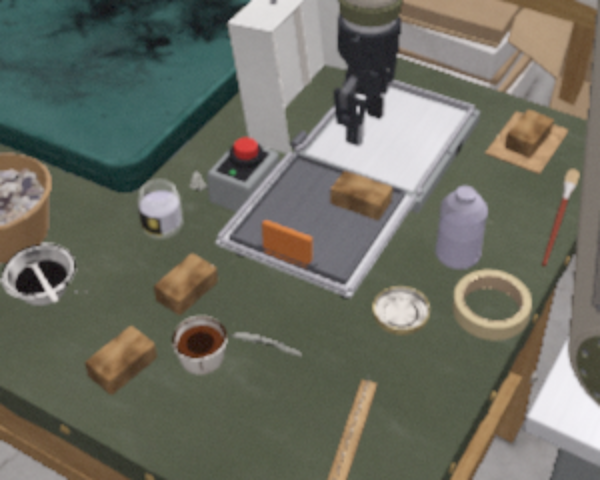

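Emit:
{"op": "send_rows", "data": {"plan": [[0,15,10,-6,0,0],[0,45,30,-16,0,0],[0,80,55,-26,0,0],[0,115,80,-36,0,0],[0,150,103,-46,0,0],[5,180,124,-56,0,0],[12,205,141,-66,0,0],[23,216,149,-76,0,0],[23,216,149,-81,0,0],[23,216,149,-81,0,0]], "claw": 75}}

```text
clock: 22.6
tcp_pos: [0.6084, 0.2016, 0.1452]
orientation: [0.524, -0.473, 0.526, 0.474]
wrist_force: [0.7, 0.0, 0.2]
finger_gap: 0.0749
```

Run:
```python
from h import *
st(); go((.609,.202,.0075),180-6)
c=cam("side"); cv2.imwrite("pics/f.png",cv2.resize(c["frame"][150:390,150:450],None,fx=2,fy=2))
```

```text
t 22.6 tcp [0.6084 0.2016 0.1452] yaw 174.0 tilt [-0.003 -0.001 -1.   ] F [0.7 0.  0.2] gap 0.0749 q [ 0.19  0.48  0.08  1.18 -0.   -1.27]
shift [137.7  -1.    0.6] turn [ 0.  -0.1 -0.2]
```

View pics/f.png

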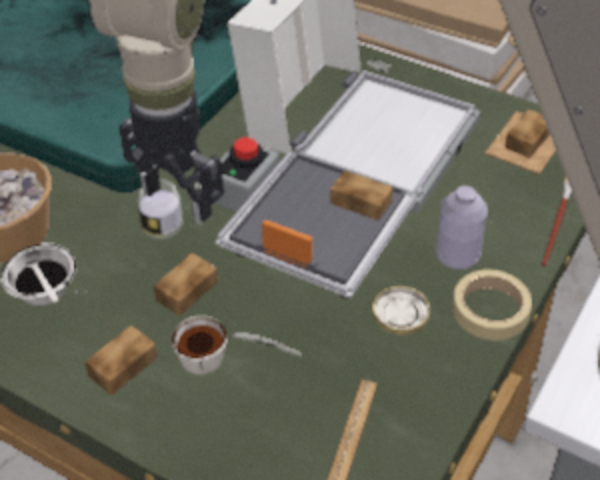

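Emit:
{"op": "send_rows", "data": {"plan": [[20,-1,0,0,0,0],[50,-1,0,0,0,0],[80,-1,0,0,0,0],[105,-1,0,0,0,0],[122,-1,0,0,0,0],[132,-1,0,0,0,0],[137,-1,0,0,0,0],[137,-1,0,0,0,0],[137,-1,0,0,0,0],[137,-1,0,0,0,0]]}}

```text
clock: 23.9
tcp_pos: [0.6109, 0.2016, 0.011]
orientation: [0.526, -0.474, 0.525, 0.473]
wrist_force: [0.2, -0.1, 0.1]
finger_gap: 0.0752
```

Emit:
{"op": "send_rows", "data": {"plan": [[0,0,0,0,0,0],[0,0,0,0,0,0],[0,0,0,0,0,0],[0,0,0,0,0,0],[0,0,0,0,0,0],[0,0,0,0,0,0],[0,0,0,0,0,0],[0,0,0,0,0,0],[0,0,0,0,0,0],[0,0,0,0,0,0]], "claw": 20}}

```text
clock: 25.15
tcp_pos: [0.6107, 0.2016, 0.0107]
orientation: [0.526, -0.474, 0.525, 0.473]
wrist_force: [0.3, -0.4, 5.7]
finger_gap: 0.0439
```

Emit:
{"op": "send_rows", "data": {"plan": [[-15,0,0,0,0,0],[-40,0,0,0,0,0],[-70,0,0,0,0,0],[-100,0,0,0,0,0],[-130,0,0,0,0,0],[-150,0,0,0,0,0],[-155,0,0,0,0,0],[-155,0,0,0,0,0],[-155,0,0,0,0,0],[-155,0,0,0,0,0]]}}

```text
clock: 26.4
tcp_pos: [0.6097, 0.2014, 0.1641]
orientation: [0.525, -0.473, 0.526, 0.474]
wrist_force: [-0.9, -0.4, -1.2]
finger_gap: 0.0442
```

Run:
```python
from h import *
st(); p=slot(.040,-.048); print(p); go((*p,.16),93)
```

```text
t 26.4 tcp [0.6097 0.2014 0.1641] yaw 174.0 tilt [-0.002 -0.001 -1.   ] F [-0.9 -0.4 -1.2] gap 0.0442 q [ 0.19  0.47  0.11  1.22 -0.   -1.27]
[ 0.55145731 -0.01684078]
shift [   4.3   35.3 -223.1] turn [81.  -0.1 -0.1]
```

Emit:
{"op": "send_rows", "data": {"plan": [[0,2,-15,6,0,0],[0,7,-45,16,0,0],[0,13,-80,26,0,0],[0,19,-115,36,0,0],[0,24,-150,46,0,0],[0,29,-182,56,0,0],[2,33,-208,66,0,0],[4,35,-221,76,0,0],[4,35,-223,81,0,0],[4,35,-223,81,0,0]]}}

```text
clock: 27.65
tcp_pos: [0.5521, -0.017, 0.1609]
orientation: [0.707, -0.019, 0.707, 0.019]
wrist_force: [0.4, -0.7, -1.1]
finger_gap: 0.044
```

Run:
```python
from h import *
st(); p=slot(.040,-.048); go((*p,.0535),93)
```

```text
t 27.65 tcp [ 0.5521 -0.017   0.1609] yaw 93.1 tilt [-0.001  0.    -1.   ] F [ 0.4 -0.7 -1.1] gap 0.044 q [-0.18  0.3  -0.15  1.12 -0.   -0.23]
shift [ 1.074e+02  1.000e-01 -5.000e-01] turn [ 0.1 -0.  -0. ]
```

Emit:
{"op": "send_rows", "data": {"plan": [[20,0,0,0,0,0],[45,0,-1,0,0,0],[70,0,-1,0,0,0],[88,0,-1,0,0,0],[98,0,-1,0,0,0],[103,0,-1,0,0,0],[106,0,-1,0,0,0],[107,0,-1,0,0,0],[107,0,-1,0,0,0],[107,0,-1,0,0,0]]}}

```text
clock: 28.9
tcp_pos: [0.5517, -0.0167, 0.0547]
orientation: [0.707, -0.019, 0.707, 0.019]
wrist_force: [0.5, -0.2, -1.3]
finger_gap: 0.0437
```

Emit:
{"op": "send_rows", "data": {"plan": [[0,0,0,0,0,0],[0,0,0,0,0,0],[0,0,0,0,0,0],[0,0,0,0,0,0],[0,0,0,0,0,0],[-15,0,0,0,0,0],[-40,0,0,0,0,0],[-70,0,0,0,0,0],[-100,0,0,0,0,0],[-120,0,0,0,0,0]], "claw": 56}}

```text
clock: 30.15
tcp_pos: [0.5521, -0.0168, 0.1771]
orientation: [0.708, -0.019, 0.706, 0.019]
wrist_force: [0.1, -0.2, 0.4]
finger_gap: 0.0558
```

Run:
```python
from h import *
st(); x=blockfit((603.4,341.6,-10.1),0); go((x[0]/1000,x[1]/1000,.147),180+x[2])
c=cam("side"); cv2.imwrite("pics/g.png",cv2.resize(c["frame"][150:390,150:450],None,fx=2,fy=2))
```

```text
t 30.15 tcp [ 0.5521 -0.0168  0.1771] yaw 93.0 tilt [ 0.003 -0.001 -1.   ] F [ 0.1 -0.2  0.4] gap 0.0558 q [-0.18  0.29 -0.12  1.16 -0.   -0.23]
block [603.2 341.  -10. ] cost 0.18 nviews 2
shift [ 30.8 354.9  68.7] turn [-76.9   0.2   0.3]
```

View pics/g.png

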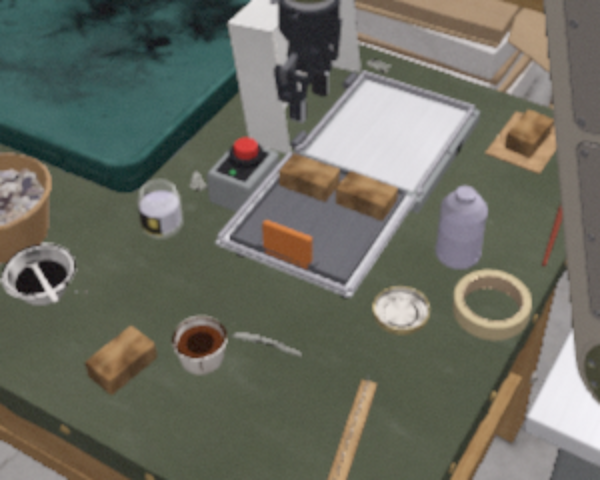

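Emit:
{"op": "send_rows", "data": {"plan": [[0,20,5,-6,0,0],[0,60,12,-16,0,0],[0,110,21,-26,0,0],[0,160,31,-36,0,0],[0,210,41,-46,0,0],[5,260,50,-56,0,0],[12,310,60,-66,0,0],[22,342,67,-75,0,0],[31,355,69,-77,0,0],[31,355,69,-77,0,0]], "claw": 75}}

```text
clock: 31.55
tcp_pos: [0.6003, 0.3413, 0.1411]
orientation: [0.54, -0.454, 0.543, 0.455]
wrist_force: [-0.8, -0.5, 0.4]
finger_gap: 0.075
```

Run:
```python
from h import *
st(); go((.603,.341,.0075),170)
for p in((.4723,-.0221),(.552,-.0167)): blockfit((p[0]*1000,p[1]*1000,93),.042)
```

```text
t 31.55 tcp [0.6003 0.3413 0.1411] yaw 170.0 tilt [-0.003 -0.002 -1.   ] F [-0.8 -0.5  0.4] gap 0.075 q [ 0.4   0.58  0.23  1.23 -0.   -1.  ]
shift [133.6  -3.1   0.5] turn [-0.  -0.1 -0.2]
block [465.7 -25.6  91.9] cost 0.643 nviews 2
block [552.4 -17.7  93. ] cost 0.639 nviews 2
```

Emit:
{"op": "send_rows", "data": {"plan": [[20,-3,0,0,0,0],[50,-3,0,0,0,0],[80,-3,0,0,0,0],[105,-3,0,0,0,0],[122,-3,0,0,0,0],[130,-3,0,0,0,0],[134,-3,0,0,0,0],[134,-3,0,0,0,0],[134,-3,0,0,0,0],[134,-3,0,0,0,0]]}}

```text
clock: 33.0
tcp_pos: [0.6048, 0.3411, 0.0099]
orientation: [0.542, -0.455, 0.541, 0.455]
wrist_force: [-0.1, 0.1, 0.0]
finger_gap: 0.075
```

Emit:
{"op": "send_rows", "data": {"plan": [[0,0,0,0,0,0],[0,0,0,0,0,0],[0,0,0,0,0,0],[0,0,0,0,0,0],[0,0,0,0,0,0],[0,0,0,0,0,0],[0,0,0,0,0,0],[0,0,0,0,0,0],[0,0,0,0,0,0],[0,0,0,0,0,0]], "claw": 20}}

```text
clock: 34.25
tcp_pos: [0.6046, 0.341, 0.0096]
orientation: [0.542, -0.455, 0.541, 0.455]
wrist_force: [-0.9, -0.5, 4.9]
finger_gap: 0.0443
```

Emit:
{"op": "send_rows", "data": {"plan": [[-15,0,0,0,0,0],[-40,0,0,0,0,0],[-70,0,0,0,0,0],[-100,0,0,0,0,0],[-130,0,0,0,0,0],[-150,0,0,0,0,0],[-155,0,0,0,0,0],[-155,0,0,0,0,0],[-155,0,0,0,0,0],[-155,0,0,0,0,0]]}}

```text
clock: 35.5
tcp_pos: [0.6038, 0.3407, 0.163]
orientation: [0.541, -0.455, 0.542, 0.455]
wrist_force: [-0.3, -0.4, -0.5]
finger_gap: 0.0439
```

Run:
```python
from h import *
st(); p=slot(.040,.030); print(p); go((*p,.16),93)
c=cam("top"); cv2.imwrite("pics/h.png",cv2.resize(c["frame"][170:330,230:490],None,fx=3,fy=3,interpolation=cv2.INTER_CUBIC))
```

```text
t 35.5 tcp [0.6038 0.3407 0.163 ] yaw 170.0 tilt [-0.002 -0.001 -1.   ] F [-0.3 -0.4 -0.5] gap 0.0439 q [ 0.4   0.57  0.28  1.28 -0.   -1.  ]
[0.5473751  0.06105232]
shift [   3.3    7.2 -285.2] turn [77.  -0.1 -0. ]
```

View pics/h.png

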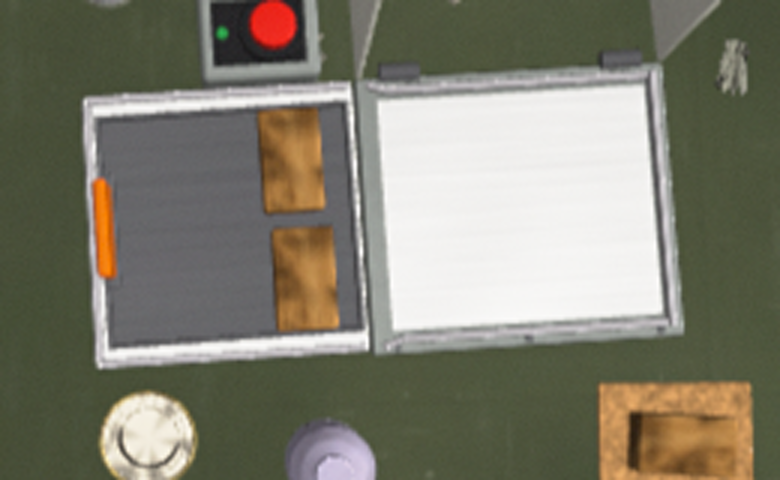

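Emit:
{"op": "send_rows", "data": {"plan": [[0,0,-20,6,0,0],[0,1,-55,16,0,0],[0,2,-100,26,0,0],[0,3,-145,36,0,0],[0,4,-190,46,0,0],[0,5,-232,56,0,0],[2,6,-265,66,0,0],[3,7,-282,75,0,0],[3,7,-285,77,0,0],[3,7,-285,77,0,0]]}}

```text
clock: 36.8
tcp_pos: [0.5484, 0.0617, 0.1613]
orientation: [0.707, -0.019, 0.707, 0.02]
wrist_force: [0.2, 0.3, -0.8]
finger_gap: 0.0442
```

Run:
```python
from h import *
st(); p=slot(.040,.030); go((*p,.0525),93)
```

```text
t 36.8 tcp [0.5484 0.0617 0.1613] yaw 93.2 tilt [ 0.  0. -1.] F [ 0.2  0.3 -0.8] gap 0.0442 q [-0.03  0.3  -0.15  1.12  0.   -0.09]
shift [108.8  -0.6  -1. ] turn [ 0.2  0.  -0. ]
```

Emit:
{"op": "send_rows", "data": {"plan": [[20,0,0,0,0,0],[45,-1,-1,0,0,0],[70,-1,-1,0,0,0],[88,-1,-1,0,0,0],[98,-1,-1,0,0,0],[104,-1,-1,0,0,0],[107,-1,-1,0,0,0],[109,-1,-1,0,0,0],[109,-1,-1,0,0,0],[109,-1,-1,0,0,0]]}}

```text
clock: 38.05
tcp_pos: [0.5476, 0.0603, 0.0527]
orientation: [0.707, -0.019, 0.707, 0.019]
wrist_force: [-0.0, 0.3, -1.5]
finger_gap: 0.0441
```

Emit:
{"op": "send_rows", "data": {"plan": [[0,0,0,0,0,0],[0,0,0,0,0,0],[0,0,0,0,0,0],[0,0,0,0,0,0],[0,0,0,0,0,0],[-15,0,0,0,0,0],[-40,0,0,0,0,0],[-70,0,0,0,0,0],[-100,0,0,0,0,0],[-120,0,0,0,0,0]], "claw": 54}}

```text
clock: 39.3
tcp_pos: [0.548, 0.0604, 0.1751]
orientation: [0.708, -0.019, 0.706, 0.019]
wrist_force: [1.0, 0.2, 0.0]
finger_gap: 0.0541
```

Run:
```python
from h import *
st(); go((.505,.119,.155),93)
for n,b in(("side",(240,170,420,310)),("top",(230,170,490,330))):
    c=cam(n); cv2.imwrite(f"pics/i_{n}.png",cv2.resize(c["frame"][b[1]:b[3],b[0]:b[2]],None,fx=3,fy=3,interpolation=cv2.INTER_CUBIC))
```

```text
t 39.3 tcp [0.548  0.0604 0.1751] yaw 93.0 tilt [ 0.003 -0.    -1.   ] F [1.  0.2 0. ] gap 0.0541 q [-0.04  0.29 -0.13  1.15 -0.   -0.09]
shift [ 20.   60.8 -39.9] turn [0.  0.2 0. ]
```

View pics/i_side.png

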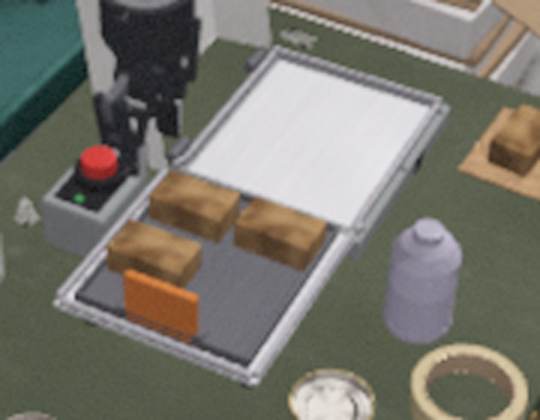

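View pics/i_top.png

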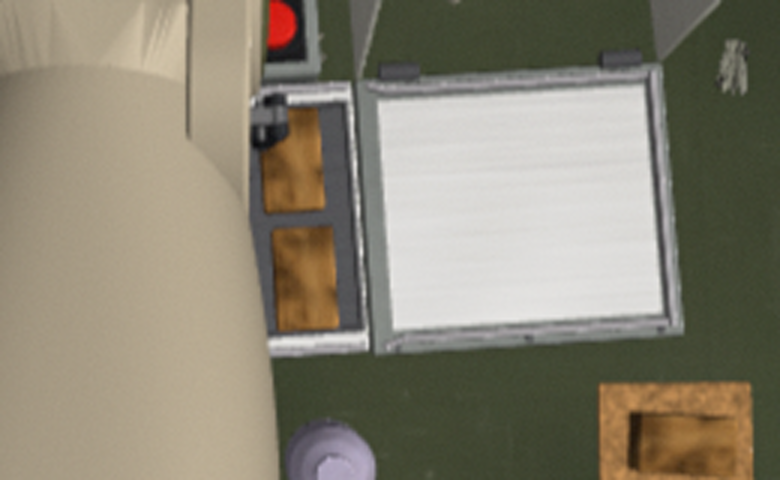

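Emit:
{"op": "send_rows", "data": {"plan": [[0,10,-7,0,0,0],[0,25,-17,0,0,0],[0,45,-30,0,0,0],[0,58,-38,0,0,0],[5,61,-40,0,0,0],[15,61,-40,0,0,0],[20,61,-40,0,0,0],[20,61,-40,0,0,0],[20,61,-40,0,0,0],[20,61,-40,0,0,0]], "claw": 32}}

```text
clock: 40.65
tcp_pos: [0.5044, 0.119, 0.1525]
orientation: [0.707, -0.019, 0.707, 0.019]
wrist_force: [-0.5, 0.2, -0.2]
finger_gap: 0.0319
```

Run:
```python
from h import *
st(); go((.505,.119,.070),93)
c=cam("side"); b=(240,170,420,310); cv2.imwrite(f"pics/j.png",cv2.resize(c["frame"][b[1]:b[3],b[0]:b[2]],None,fx=3,fy=3,interpolation=cv2.INTER_CUBIC))
```

```text
t 40.65 tcp [0.5044 0.119  0.1525] yaw 93.0 tilt [ 0. -0. -1.] F [-0.5  0.2 -0.2] gap 0.0319 q [ 0.08  0.24 -0.25  1.08 -0.    0.02]
shift [82.5  0.   0.5] turn [0. 0. 0.]
```

View pics/j.png

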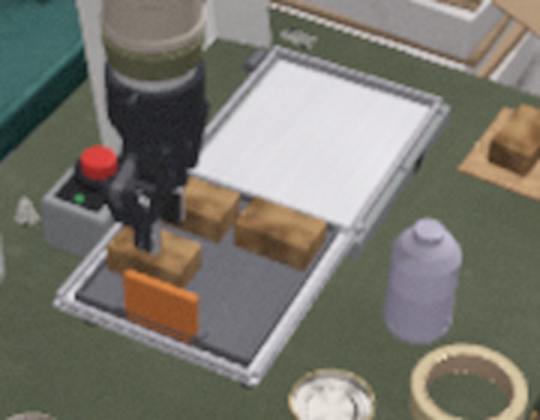

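Emit:
{"op": "send_rows", "data": {"plan": [[10,0,0,0,0,0],[25,0,0,0,0,0],[40,0,0,0,0,0],[50,0,0,0,0,0],[60,0,0,0,0,0],[70,0,0,0,0,0],[78,0,0,0,0,0],[81,0,0,0,0,0],[81,0,0,0,0,0],[81,0,0,0,0,0]]}}

```text
clock: 41.95
tcp_pos: [0.5044, 0.1192, 0.0716]
orientation: [0.707, -0.019, 0.707, 0.019]
wrist_force: [-0.2, 0.3, 0.2]
finger_gap: 0.0319
```

Run:
```python
from h import *
st()
c=cam("side"); b=(240,170,420,310); cv2.imwrite(f"pics/k.png",cv2.resize(c["frame"][b[1]:b[3],b[0]:b[2]],None,fx=3,fy=3,interpolation=cv2.INTER_CUBIC))
```

```text
t 41.95 tcp [0.5044 0.1192 0.0716] yaw 93.0 tilt [ 0.001 -0.    -1.   ] F [-0.2  0.3  0.2] gap 0.0319 q [ 0.08  0.31 -0.37  0.89 -0.    0.02]
```

View pics/k.png

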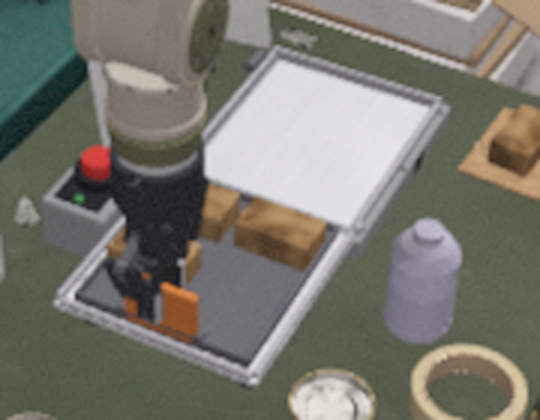

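Emit:
{"op": "send_rows", "data": {"plan": [[0,0,0,0,0,0],[0,0,0,0,0,0],[0,0,0,0,0,0],[0,0,0,0,0,0],[0,0,0,0,0,0],[0,0,0,0,0,0],[0,0,0,0,0,0],[0,0,0,0,0,0],[0,0,0,0,0,0],[0,0,0,0,0,0]], "claw": 5, "newtons": 100}}

```text
clock: 43.25
tcp_pos: [0.5043, 0.1192, 0.0718]
orientation: [0.707, -0.019, 0.707, 0.019]
wrist_force: [-1.3, -0.2, 5.5]
finger_gap: 0.0077
```

Emit:
{"op": "send_rows", "data": {"plan": [[0,-3,0,0,0,0],[0,-8,0,0,0,0],[0,-14,0,0,0,0],[0,-20,0,0,0,0],[0,-26,0,0,0,0],[0,-32,0,0,0,0],[0,-38,0,0,0,0],[0,-44,0,0,0,0],[0,-49,0,0,0,0],[0,-50,0,0,0,0]]}}

```text
clock: 44.5
tcp_pos: [0.5073, 0.071, 0.0718]
orientation: [0.707, -0.018, 0.706, 0.021]
wrist_force: [-1.0, 8.1, 4.2]
finger_gap: 0.0078
```

```bash
cat > snap.py <<'E'
from h import *
import sys
st()
for n,b in(("side",(240,120,440,310)),("top",(230,110,490,330))):
    c=cam(n); cv2.imwrite(f"pics/{sys.argv[1]}_{n}.png",cv2.resize(c["frame"][b[1]:b[3],b[0]:b[2]],None,fx=3 if n=="side" else 2.7,fy=3 if n=="side" else 2.7,interpolation=cv2.INTER_CUBIC))
E
python3 snap.py l
```

```text
t 44.5 tcp [0.5073 0.071  0.0718] yaw 93.1 tilt [ 0.001  0.004 -1.   ] F [-1.   8.1  4.2] gap 0.0078 q [-0.02  0.3  -0.39  0.88  0.   -0.07]
```

View pics/l_side.png

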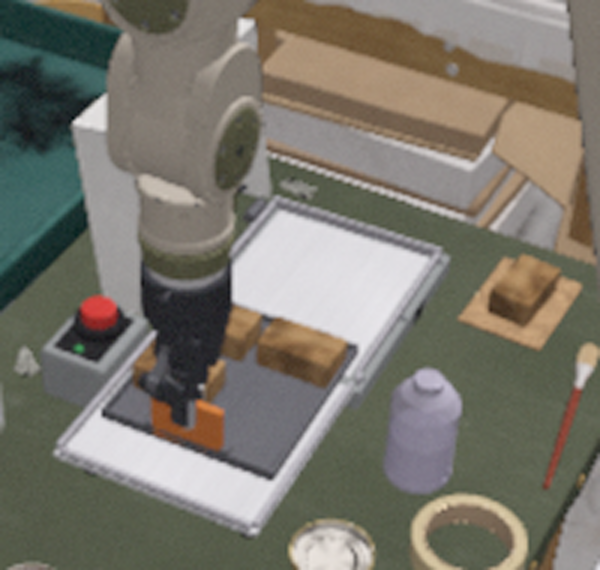

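View pics/l_top.png

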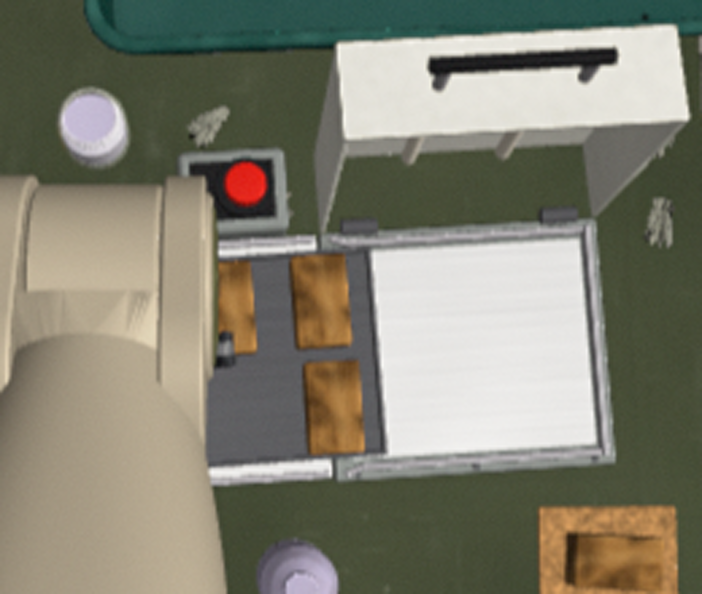

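Emit:
{"op": "send_rows", "data": {"plan": [[0,-5,0,0,0,0],[0,-11,0,0,0,0],[0,-17,0,0,0,0],[0,-23,0,0,0,0],[0,-29,0,0,0,0],[0,-35,0,0,0,0],[0,-41,0,0,0,0],[0,-47,0,0,0,0],[0,-53,0,0,0,0],[0,-55,0,0,0,0]]}}

```text
clock: 45.85
tcp_pos: [0.5102, 0.0166, 0.0721]
orientation: [0.708, -0.017, 0.706, 0.021]
wrist_force: [-0.8, 9.3, 7.3]
finger_gap: 0.0081
```

```bash
python3 snap.py m
```

```text
t 45.85 tcp [0.5102 0.0166 0.0721] yaw 93.1 tilt [ 0.002  0.005 -1.   ] F [-0.8  9.3  7.3] gap 0.0081 q [-0.13  0.3  -0.39  0.88  0.01 -0.18]
```

View pics/m_side.png

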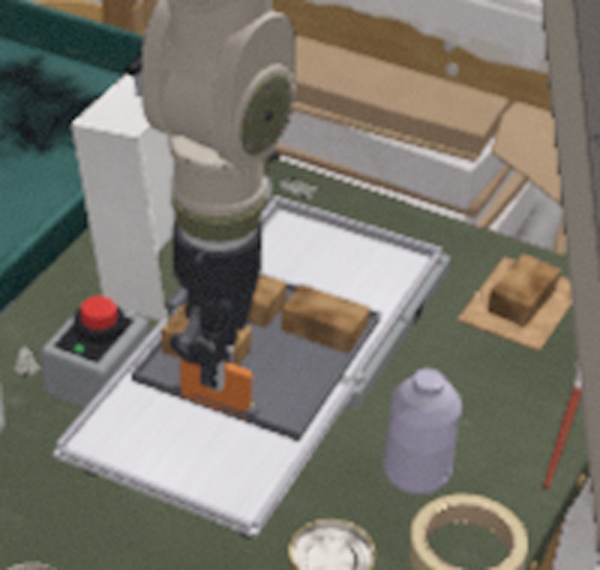

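View pics/m_top.png

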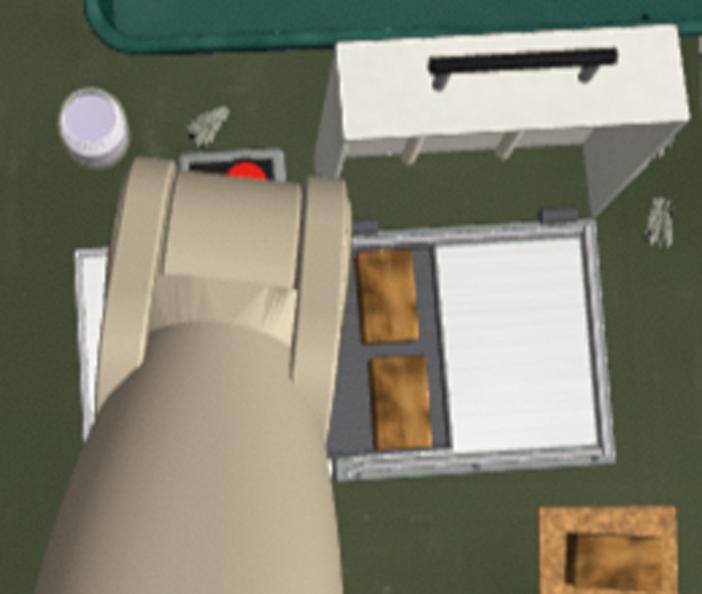

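Emit:
{"op": "send_rows", "data": {"plan": [[0,-5,0,0,0,0],[0,-11,0,0,0,0],[0,-17,0,0,0,0],[0,-23,0,0,0,0],[0,-29,0,0,0,0],[0,-35,0,0,0,0],[0,-41,0,0,0,0],[0,-47,0,0,0,0],[0,-53,0,0,0,0],[0,-55,0,0,0,0]]}}

```text
clock: 47.2
tcp_pos: [0.5133, -0.0374, 0.0724]
orientation: [0.708, -0.017, 0.706, 0.022]
wrist_force: [-0.8, 11.7, 10.5]
finger_gap: 0.0081
```

```bash
python3 snap.py n
```

```text
t 47.2 tcp [ 0.5133 -0.0374  0.0724] yaw 93.2 tilt [ 0.002  0.008 -1.   ] F [-0.8 11.7 10.5] gap 0.0081 q [-0.23  0.3  -0.38  0.89  0.01 -0.29]
```

View pics/n_side.png

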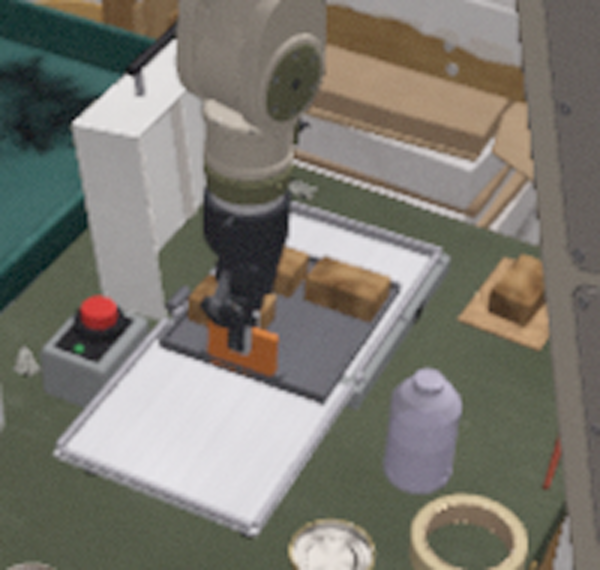

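Emit:
{"op": "send_rows", "data": {"plan": [[0,-4,0,0,0,0],[0,-9,0,0,0,0],[0,-14,0,0,0,0],[0,-19,0,0,0,0],[0,-24,0,0,0,0],[0,-29,0,0,0,0],[0,-34,0,0,0,0],[0,-38,0,0,0,0],[0,-41,0,0,0,0],[0,-41,0,0,0,0]]}}

```text
clock: 48.55
tcp_pos: [0.5137, -0.0815, 0.0701]
orientation: [0.706, -0.018, 0.708, 0.019]
wrist_force: [-0.2, -0.1, -7.3]
finger_gap: 0.0078
```

```bash
python3 snap.py o
```

```text
t 48.55 tcp [ 0.5137 -0.0815  0.0701] yaw 93.0 tilt [-0.002  0.001 -1.   ] F [-0.2 -0.1 -7.3] gap 0.0078 q [-0.31  0.32 -0.36  0.89 -0.   -0.36]
```

View pics/o_side.png

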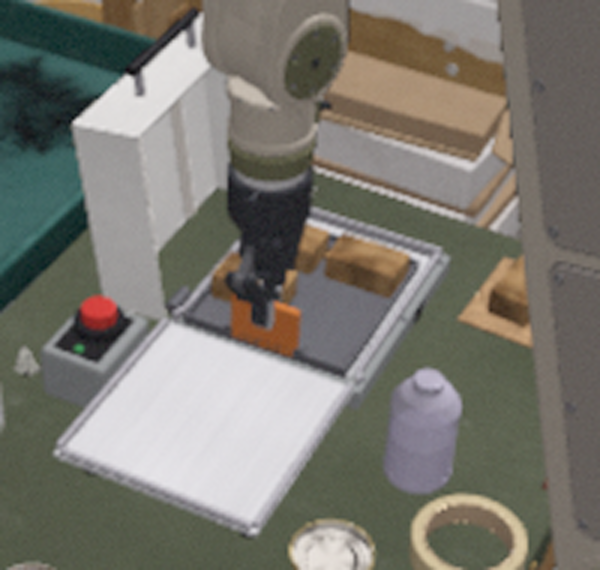

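View pics/o_top.png

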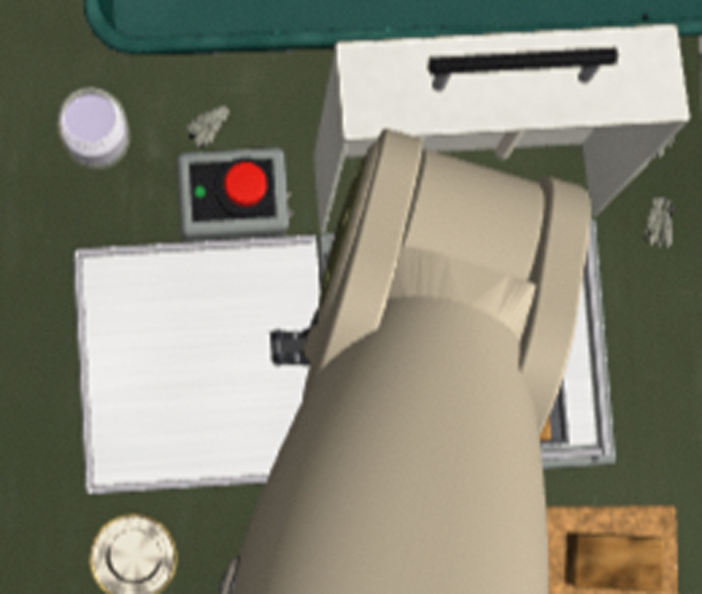

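Emit:
{"op": "send_rows", "data": {"plan": [[1,0,0,0,0,0],[2,0,0,0,0,0],[3,0,0,0,0,0],[4,0,0,0,0,0],[5,0,0,0,0,0],[6,0,0,0,0,0],[6.5,0,0,0,0,0],[6.5,0,0,0,0,0],[6.5,0,0,0,0,0],[6.5,0,0,0,0,0]]}}

```text
clock: 49.9
tcp_pos: [0.5149, -0.0815, 0.0649]
orientation: [0.707, -0.019, 0.707, 0.019]
wrist_force: [-0.1, 2.3, -3.7]
finger_gap: 0.0083
```

```bash
python3 snap.py p
```

```text
t 49.9 tcp [ 0.5149 -0.0815  0.0649] yaw 93.0 tilt [ 0. -0. -1.] F [-0.1  2.3 -3.7] gap 0.0083 q [-0.31  0.32 -0.37  0.88 -0.   -0.36]
```

View pics/p_side.png

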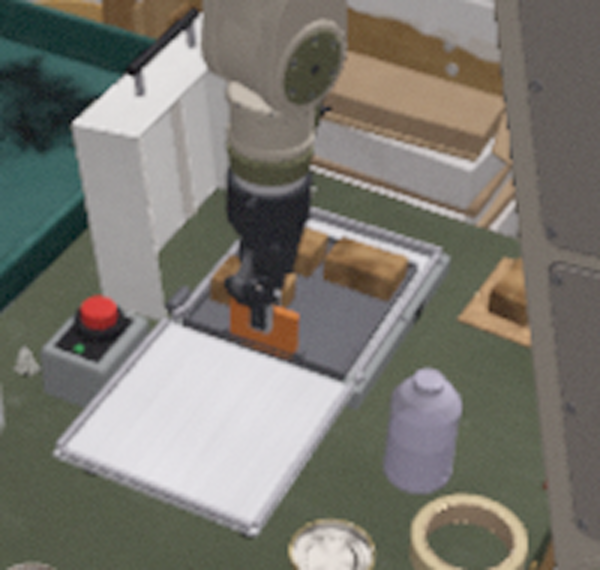

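Emit:
{"op": "send_rows", "data": {"plan": [[0.5,0,0,0,0,0],[1,0,0,0,0,0],[1,-2,0,0,0,0],[1,-5,0,0,0,0],[1,-8,0,0,0,0],[1,-11,0,0,0,0],[1,-14,0,0,0,0],[1,-17,0,0,0,0],[1,-19,0,0,0,0],[1,-19,0,0,0,0]]}}

```text
clock: 51.25
tcp_pos: [0.5159, -0.1009, 0.0639]
orientation: [0.707, -0.019, 0.707, 0.018]
wrist_force: [-0.6, 1.6, -1.5]
finger_gap: 0.0082
```

```bash
python3 snap.py q
```

```text
t 51.25 tcp [ 0.5159 -0.1009  0.0639] yaw 93.0 tilt [ 0.    -0.001 -1.   ] F [-0.6  1.6 -1.5] gap 0.0082 q [-0.35  0.33 -0.36  0.88 -0.   -0.4 ]
```

View pics/q_side.png

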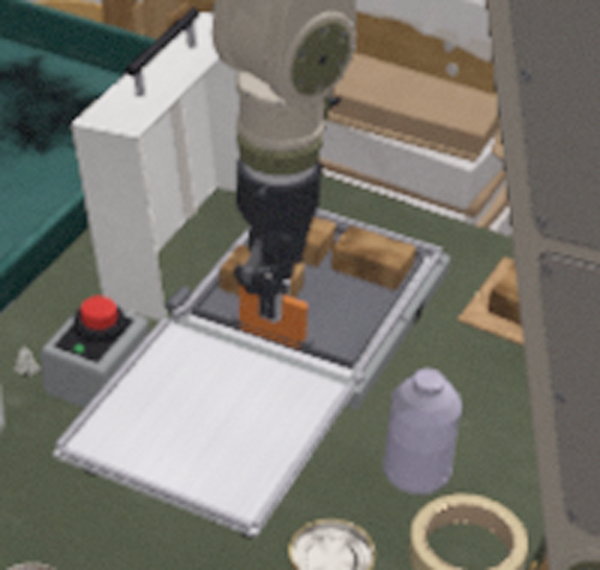

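Emit:
{"op": "send_rows", "data": {"plan": [[0,0,0,0,0,0],[0,0,0,0,0,0],[0,0,0,0,0,0],[0,0,0,0,0,0],[-8,0,0,0,0,0],[-25,0,0,0,0,0],[-55,0,0,0,0,0],[-90,30,0,0,0,0],[-120,70,0,0,0,0],[-130,120,0,0,0,0]], "claw": 30}}

```text
clock: 52.6
tcp_pos: [0.5108, 0.0197, 0.1967]
orientation: [0.709, -0.018, 0.705, 0.018]
wrist_force: [0.9, 0.3, -0.1]
finger_gap: 0.0297
```

```bash
python3 snap.py r
```

```text
t 52.6 tcp [0.5108 0.0197 0.1967] yaw 92.9 tilt [ 0.005 -0.001 -1.   ] F [ 0.9  0.3 -0.1] gap 0.0297 q [-0.12  0.2  -0.19  1.18 -0.   -0.17]
```

View pics/r_side.png

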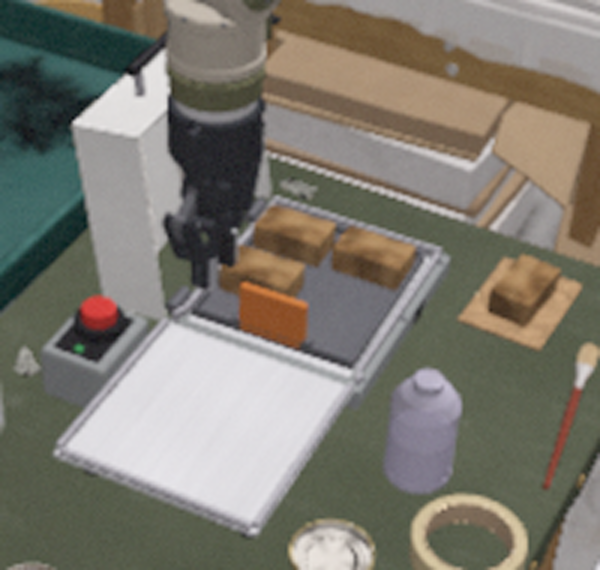

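View pics/r_top.png

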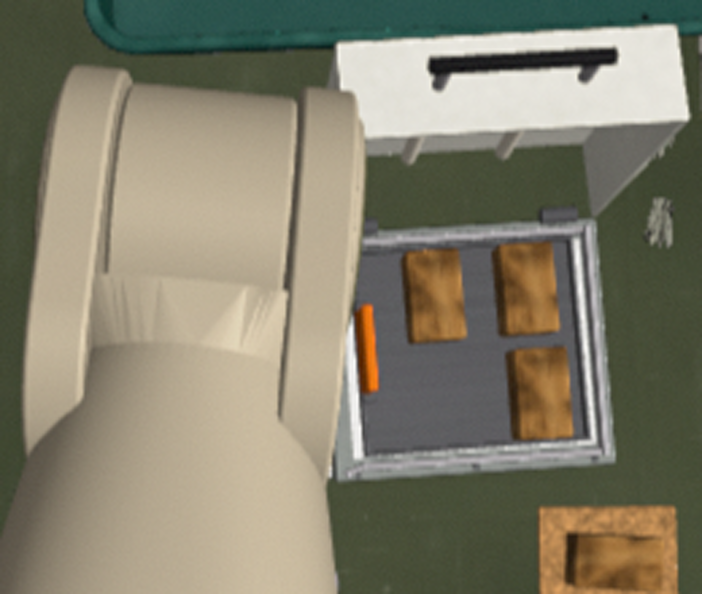

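```bash
sed -e 's/(.*.127,.317,.050)/XX/' ov.py | sed -e "s/poly(r(-.087,.087,.127,.317,.050)/poly(r(-.087,.087,-.095,.095,.042)/; s/.307,.317,.096/.085,.095,.088/" > ov3.py; grep -n XX ov3.py; sed -i "s/.*XX.*/        poly(r(-.087,.087,-.095,.095,.042),(0,255,255))/" ov3.py; sed -i 's/(245,165,475,305)/(340,180,475,300)/; s/(240,140,420,310)/(280,160,420,270)/; s/up=4 if n=="top" else 4/up=5.5/' ov3.py; python3 ov3.py .5195 -.190 3 ov3
python3 - <<'E'
from h import *
# bar ends: triangulate
c=cam("top");s=cam("side")
for n,k,b in(("top",c,(360,110,490,200)),("side",s,(250,110,340,240))):
    cv2.imwrite(f"pics/hood_{n}.png",cv2.resize(k["frame"][b[1]:b[3],b[0]:b[2]],None,fx=5,fy=4.6,interpolation=cv2.INTER_CUBIC) if n=="side" else cv2.resize(k["frame"][b[1]:b[3],b[0]:b[2]],None,fx=6,fy=6,interpolation=cv2.INTER_CUBIC))
E
```

```text
15:        polyXX,(0,255,255))
```

View pics/ov3_top.png

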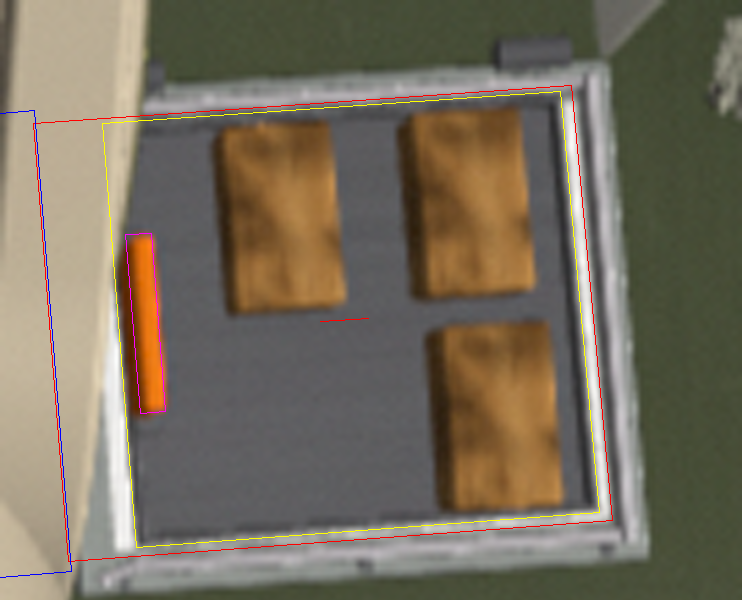

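View pics/ov3_side.png

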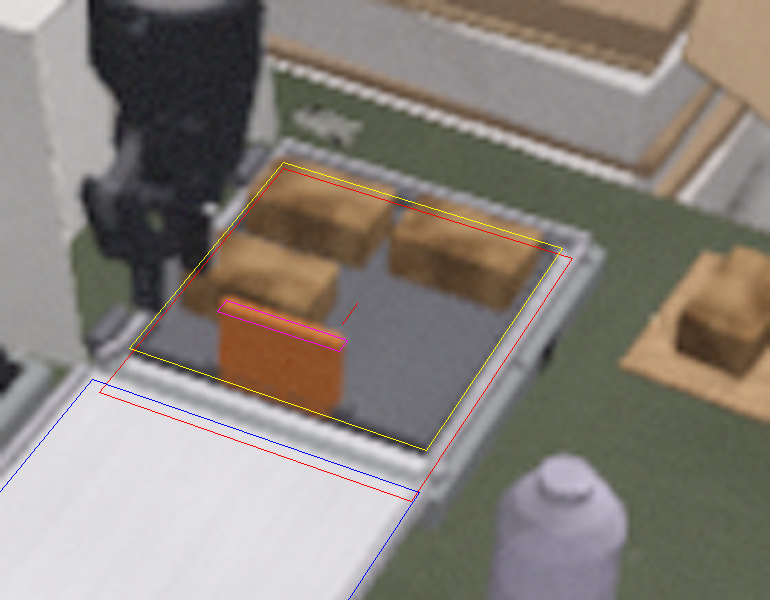

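View pics/hood_top.png

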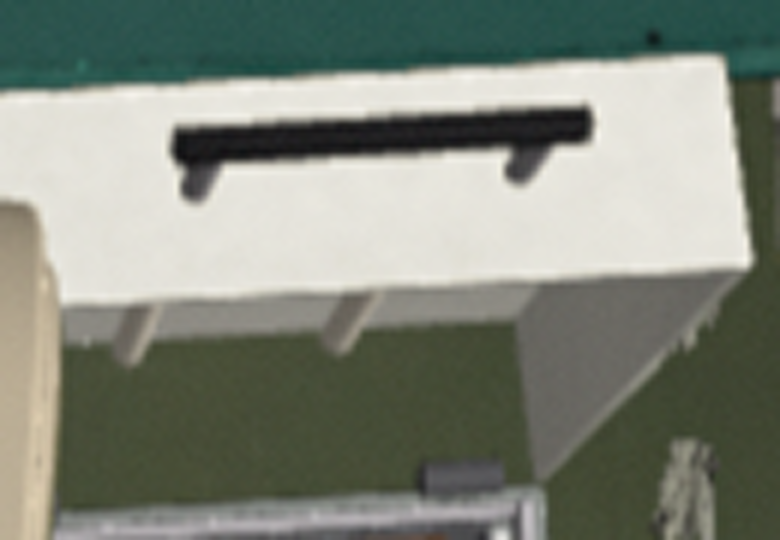

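View pics/hood_side.png

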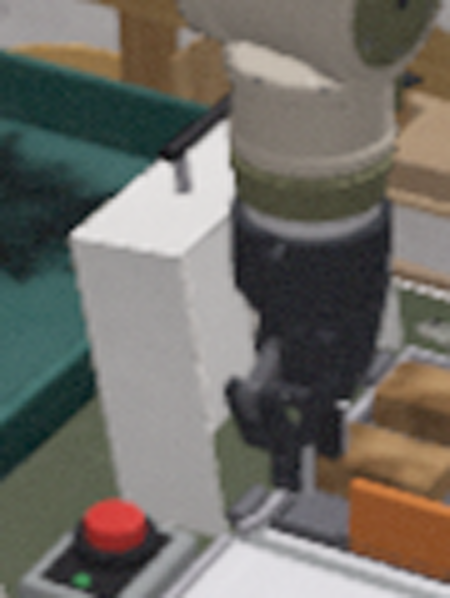

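Run:
```python
from h import *
c=cam("top");s=cam("side")
a=tri(c,(389.0,134.2),s,(284.5,142.5)); b=tri(c,(458.3,130.5),s,(305,125))
print(a,b,(a+b)/2,np.linalg.norm(a-b)); st()
for p,ca,cs in((a,(389,134.2),(284.5,142.5)),(b,(458.3,130.5),(305,125))): print(proj(c,p)-ca,proj(s,p)-cs)
# hinge pins: grey brackets top (366,192?),(438,..)
```

```text
[ 0.67864922 -0.12211779  0.27438764] [ 0.68749721 -0.24709249  0.26521224] [ 0.68307321 -0.18460514  0.26979994] 0.1256230501429492
t 53.0 tcp [0.5092 0.0183 0.1933] yaw 92.9 tilt [-0.001 -0.    -1.   ] F [ 0.7 -0.5 -0.5] gap 0.03 q [-0.12  0.2  -0.19  1.17 -0.   -0.17]
[[0.26377536 0.51186666]] [[-0.28336423 -0.05799645]]
[[0.01785518 0.03440721]] [[-0.01825828 -0.00282739]]
```

Run:
```python
from h import *
st(); go((.600,-.12,.34),93); go((.710,-.187,.34),93)
```

```text
t 53.0 tcp [0.5092 0.0183 0.1933] yaw 92.9 tilt [-0.001 -0.    -1.   ] F [ 0.7 -0.5 -0.5] gap 0.03 q [-0.12  0.2  -0.19  1.17 -0.   -0.17]
shift [-146.7 -142.8   83.4] turn [-0.1 -0.   0. ]
shift [-146.8 -215.4  189.8] turn [-0.1 -0.   0. ]
```

Emit:
{"op": "send_rows", "data": {"plan": [[-20,0,0,0,0,0],[-55,-10,5,0,0,0],[-95,-30,20,0,0,0],[-130,-60,40,0,0,0],[-147,-100,65,0,0,0],[-147,-140,95,0,0,0],[-147,-180,130,0,0,0],[-147,-208,165,0,0,0],[-147,-215,190,0,0,0],[-147,-215,190,0,0,0]], "claw": 0, "newtons": 30}}

```text
clock: 54.25
tcp_pos: [0.7116, -0.1878, 0.3361]
orientation: [0.705, -0.017, 0.708, 0.018]
wrist_force: [-0.2, 0.7, -0.9]
finger_gap: 0.0001
```

```bash
python3 snap.py s
python3 - <<'E'
from h import *
c=cam("side"); cv2.imwrite("pics/s2.png",cv2.resize(c["frame"][40:260,220:440],None,fx=2.7,fy=2.7,interpolation=cv2.INTER_CUBIC))
go((.708,-.187,.262),93)
E
```

```text
t 54.25 tcp [ 0.7116 -0.1878  0.3361] yaw 92.9 tilt [-0.004  0.002 -1.   ] F [-0.2  0.7 -0.9] gap 0.0001 q [-0.37  0.75  1.03  1.85 -0.   -0.42]
shift [78.9 -1.4 -1.7] turn [ 0. -0. -0.]
```

View pics/s2.png

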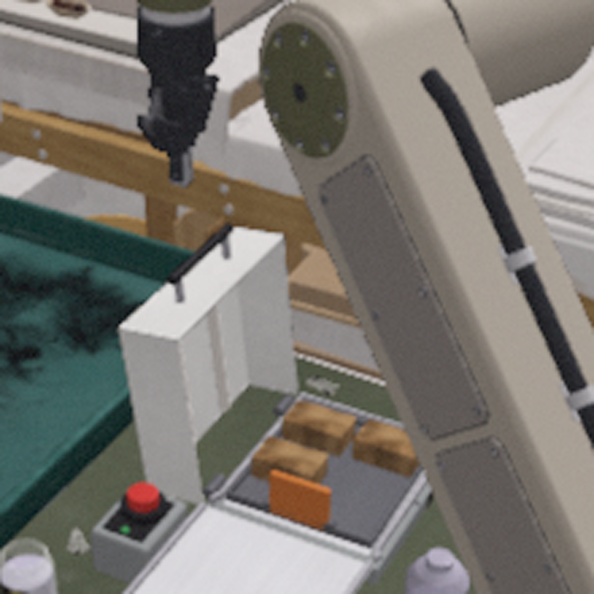

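View pics/s_top.png

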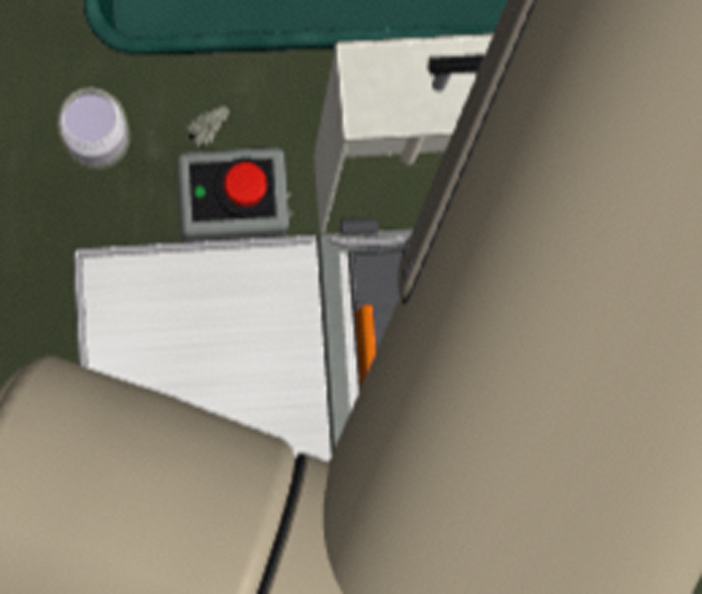

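Emit:
{"op": "send_rows", "data": {"plan": [[10,0,0,0,0,0],[20,0,0,0,0,0],[32,-1,-1,0,0,0],[42,-1,-1,0,0,0],[50,-1,-1,0,0,0],[58,-1,-1,0,0,0],[64,-1,-1,0,0,0],[69,-1,-1,0,0,0],[72,-1,-1,0,0,0],[72,-1,-1,0,0,0]]}}

```text
clock: 55.65
tcp_pos: [0.7096, -0.1863, 0.2684]
orientation: [0.707, -0.019, 0.707, 0.019]
wrist_force: [0.6, 0.7, -0.8]
finger_gap: 0.0004
```

Run:
```python
from h import *
st()
c=cam("side"); cv2.imwrite("pics/t2.png",cv2.resize(c["frame"][80:200,250:370],None,fx=5,fy=5,interpolation=cv2.INTER_CUBIC))
```

```text
t 55.65 tcp [ 0.7096 -0.1863  0.2684] yaw 93.0 tilt [-0.  0. -1.] F [ 0.6  0.7 -0.8] gap 0.0004 q [-0.37  0.67  0.7   1.61 -0.   -0.42]
```

View pics/t2.png

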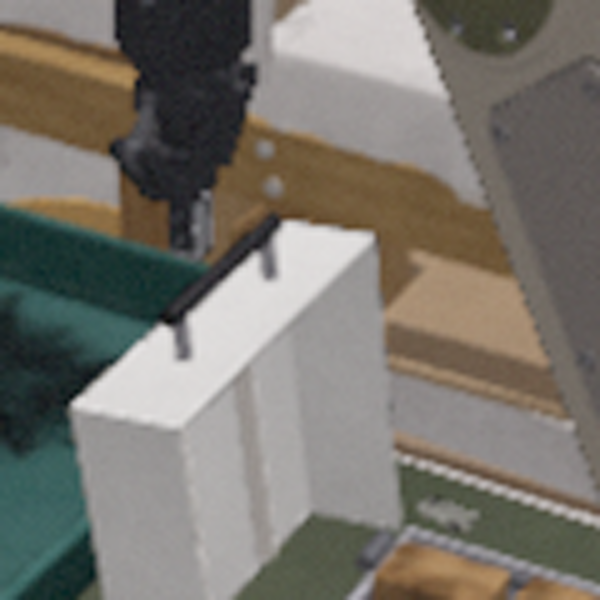

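Emit:
{"op": "send_rows", "data": {"plan": [[3,0,0,0,0,0],[6,0,0,0,0,0],[9,0,0,0,0,0],[9,0,-2,0,0,0],[9,0,-5,0,0,0],[9,0,-8,0,0,0],[9,0,-12,0,0,0],[9,0,-16,0,0,0],[9,0,-20,0,0,0],[9,0,-20,0,0,0]]}}

```text
clock: 56.95
tcp_pos: [0.6926, -0.1872, 0.2627]
orientation: [0.71, -0.02, 0.704, 0.019]
wrist_force: [7.0, 2.0, 4.5]
finger_gap: 0.0003
```

Run:
```python
from h import *
st()
c=cam("side"); cv2.imwrite("pics/t3.png",cv2.resize(c["frame"][80:200,250:370],None,fx=5,fy=5,interpolation=cv2.INTER_CUBIC))
```

```text
t 56.95 tcp [ 0.6926 -0.1872  0.2627] yaw 93.1 tilt [ 0.009 -0.001 -1.   ] F [7.  2.  4.5] gap 0.0003 q [-0.38  0.61  0.59  1.54  0.   -0.43]
```

View pics/t3.png

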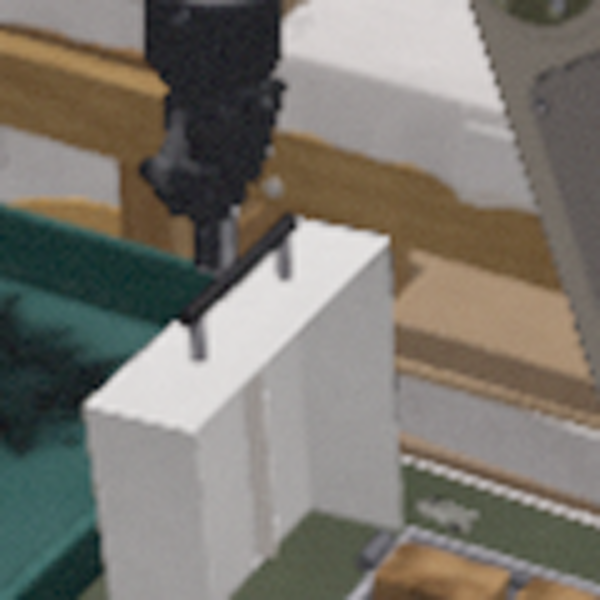

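Emit:
{"op": "send_rows", "data": {"plan": [[-1,0,-8,0,0,0],[-2,0,-18,0,0,0],[-3,0,-28,0,0,0],[-4,0,-38,0,0,0],[-4,0,-48,0,0,0],[-4,0,-58,0,0,0],[-3,0,-68,0,0,0],[-2,0,-78,0,0,0],[-1,0,-88,0,0,0],[0,0,-94,0,0,0]]}}

```text
clock: 58.25
tcp_pos: [0.5972, -0.1925, 0.2618]
orientation: [0.709, -0.019, 0.705, 0.018]
wrist_force: [5.3, 1.2, 3.1]
finger_gap: -0.0
```

Run:
```python
from h import *
st()
c=cam("side"); cv2.imwrite("pics/t4.png",cv2.resize(c["frame"][80:230,250:400],None,fx=4,fy=4,interpolation=cv2.INTER_CUBIC))
```

```text
t 58.25 tcp [ 0.5972 -0.1925  0.2618] yaw 93.1 tilt [ 0.006 -0.001 -1.   ] F [5.3 1.2 3.1] gap -0.0 q [-0.44  0.41  0.26  1.41  0.   -0.49]
```

View pics/t4.png

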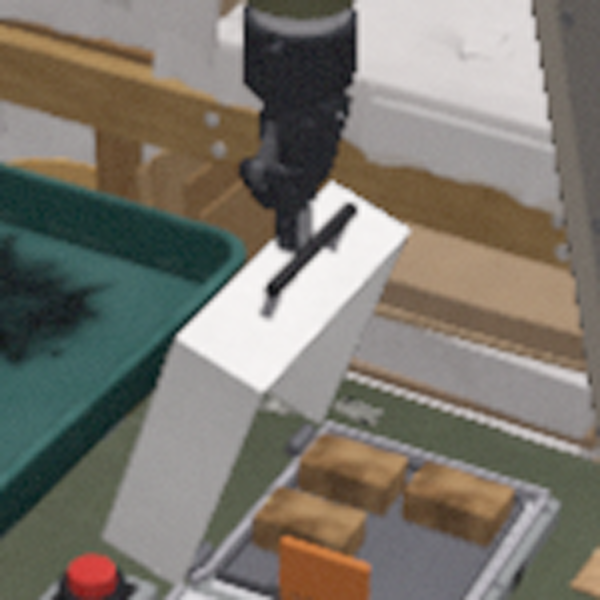

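Emit:
{"op": "send_rows", "data": {"plan": [[2,0,-9,0,0,0],[5,0,-18,0,0,0],[8,0,-27,0,0,0],[11,0,-36,0,0,0],[15,0,-45,0,0,0],[19,0,-53,0,0,0],[23,0,-61,0,0,0],[27,0,-68,0,0,0],[30,0,-74,0,0,0],[32,0,-78,0,0,0]]}}

```text
clock: 59.55
tcp_pos: [0.5175, -0.1964, 0.2273]
orientation: [0.707, -0.019, 0.707, 0.019]
wrist_force: [4.2, 1.2, 0.2]
finger_gap: 0.0001
```

Run:
```python
from h import *
st()
c=cam("side"); cv2.imwrite("pics/t5.png",cv2.resize(c["frame"][80:230,250:400],None,fx=4,fy=4,interpolation=cv2.INTER_CUBIC))
```

```text
t 59.55 tcp [ 0.5175 -0.1964  0.2273] yaw 93.0 tilt [-0.  0. -1.] F [4.2 1.2 0.2] gap 0.0001 q [-0.51  0.27 -0.02  1.28  0.   -0.56]
```

View pics/t5.png

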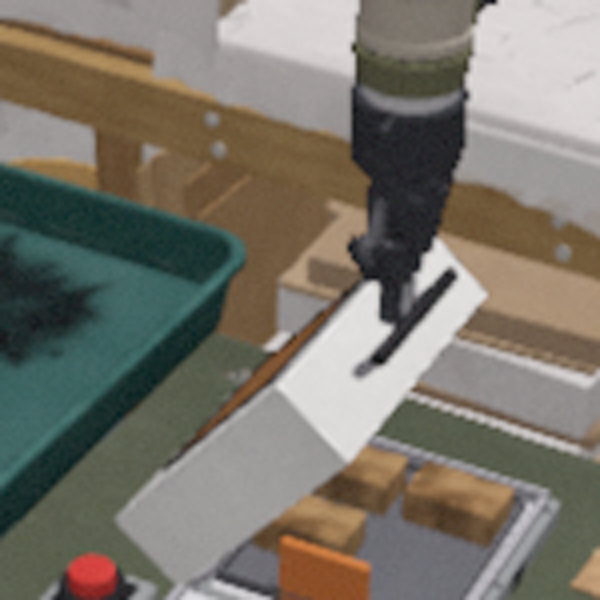

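Emit:
{"op": "send_rows", "data": {"plan": [[-5,0,2,0,0,0],[-15,0,3,0,0,0],[-28,0,3,0,0,0],[-38,0,3,0,0,0],[-42,0,0,0,0,0],[-42,0,-6,0,0,0],[-42,0,-12,0,0,0],[-42,0,-17,0,0,0],[-42,0,-18,0,0,0],[-42,0,-18,0,0,0]]}}

```text
clock: 60.85
tcp_pos: [0.4998, -0.1975, 0.2698]
orientation: [0.707, -0.019, 0.707, 0.019]
wrist_force: [0.2, -0.0, -0.4]
finger_gap: 0.0
```

Run:
```python
from h import *
st()
c=cam("side"); cv2.imwrite("pics/t6.png",cv2.resize(c["frame"][80:230,250:400],None,fx=4,fy=4,interpolation=cv2.INTER_CUBIC))
```

```text
t 60.85 tcp [ 0.4998 -0.1975  0.2698] yaw 93.0 tilt [ 0. -0. -1.] F [ 0.2 -0.  -0.4] gap 0.0 q [-0.53  0.23  0.03  1.37 -0.   -0.58]
```

View pics/t6.png

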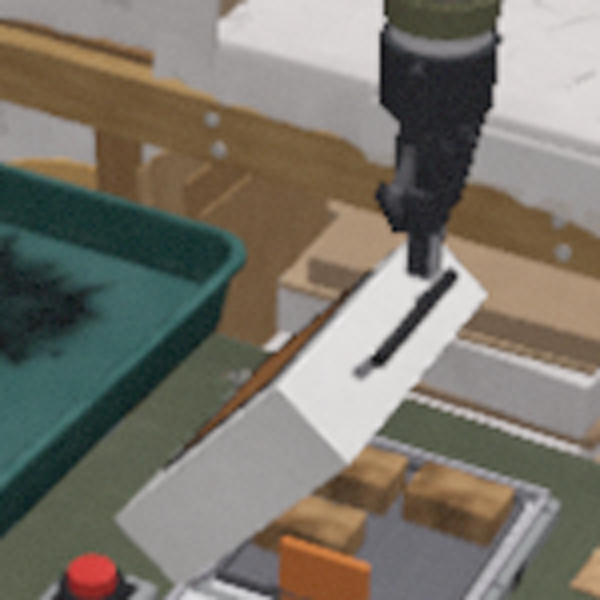

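Run:
```python
from h import *
c=cam("side")
for uv in((352.5,160.4),(341.25,172),(363.75,148.75)):
    for z in(.21,.22,.23,.24,.25): print(uv,z,cast(c,uv,z)[0].round(4))
```

```text
(352.5, 160.4) 0.21 [ 0.5191 -0.229   0.21  ]
(352.5, 160.4) 0.22 [ 0.5127 -0.215   0.22  ]
(352.5, 160.4) 0.23 [ 0.5063 -0.2011  0.23  ]
(352.5, 160.4) 0.24 [ 0.4998 -0.1871  0.24  ]
(352.5, 160.4) 0.25 [ 0.4934 -0.1731  0.25  ]
(341.25, 172) 0.21 [ 0.5196 -0.1614  0.21  ]
(341.25, 172) 0.22 [ 0.5131 -0.1483  0.22  ]
(341.25, 172) 0.23 [ 0.5067 -0.1352  0.23  ]
(341.25, 172) 0.24 [ 0.5002 -0.1221  0.24  ]
(341.25, 172) 0.25 [ 0.4938 -0.109   0.25  ]
(363.75, 148.75) 0.21 [ 0.5188 -0.3012  0.21  ]
(363.75, 148.75) 0.22 [ 0.5123 -0.2864  0.22  ]
(363.75, 148.75) 0.23 [ 0.5059 -0.2715  0.23  ]
(363.75, 148.75) 0.24 [ 0.4995 -0.2566  0.24  ]
(363.75, 148.75) 0.25 [ 0.493  -0.2417  0.25  ]
```

Emit:
{"op": "send_rows", "data": {"plan": [[12,0,0,0,0,0],[22,0,0,0,0,0],[27,0,-3,0,0,0],[33,0,-12,0,0,0],[40,0,-21,0,0,0],[47,0,-30,0,0,0],[54,0,-37,0,0,0],[61,0,-44,0,0,0],[67,0,-50,0,0,0],[71,0,-53,0,0,0]]}}

```text
clock: 62.2
tcp_pos: [0.4421, -0.1998, 0.1993]
orientation: [0.704, -0.019, 0.71, 0.018]
wrist_force: [-17.8, 0.9, 20.7]
finger_gap: -0.0001
```

Run:
```python
from h import *
st()
c=cam("side"); cv2.imwrite("pics/t7.png",cv2.resize(c["frame"][80:230,250:400],None,fx=4,fy=4,interpolation=cv2.INTER_CUBIC))
```

```text
t 62.2 tcp [ 0.4421 -0.1998  0.1993] yaw 93.0 tilt [-0.008 -0.001 -1.   ] F [-17.8   0.9  20.7] gap -0.0001 q [-0.59  0.16 -0.23  1.18 -0.01 -0.64]
```

View pics/t7.png

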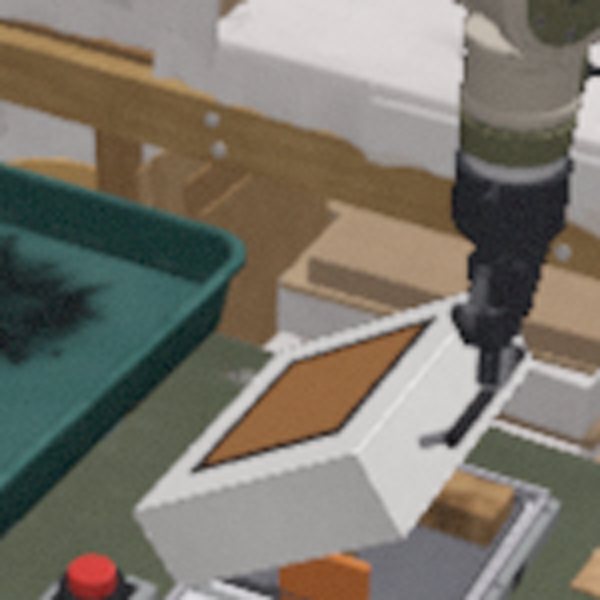

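Emit:
{"op": "send_rows", "data": {"plan": [[-3,0,0,0,0,0],[-8,0,0,0,0,0],[-16,0,0,0,0,0],[-25,0,0,0,0,0],[-35,0,0,0,0,0],[-40,0,0,0,0,0],[-40,0,0,0,0,0],[-40,0,0,0,0,0],[-40,0,0,0,0,0],[-40,0,0,0,0,0]]}}

```text
clock: 63.5
tcp_pos: [0.4468, -0.2002, 0.2385]
orientation: [0.707, -0.019, 0.707, 0.019]
wrist_force: [-0.3, 0.1, 0.7]
finger_gap: 0.0002
```

Run:
```python
from h import *
st()
c=cam("side"); cv2.imwrite("pics/t8.png",cv2.resize(c["frame"][100:220,290:410],None,fx=5,fy=5,interpolation=cv2.INTER_CUBIC))
```

```text
t 63.5 tcp [ 0.4468 -0.2002  0.2385] yaw 93.0 tilt [-0.  0. -1.] F [-0.3  0.1  0.7] gap 0.0002 q [-0.59  0.15 -0.15  1.27 -0.   -0.64]
```

View pics/t8.png

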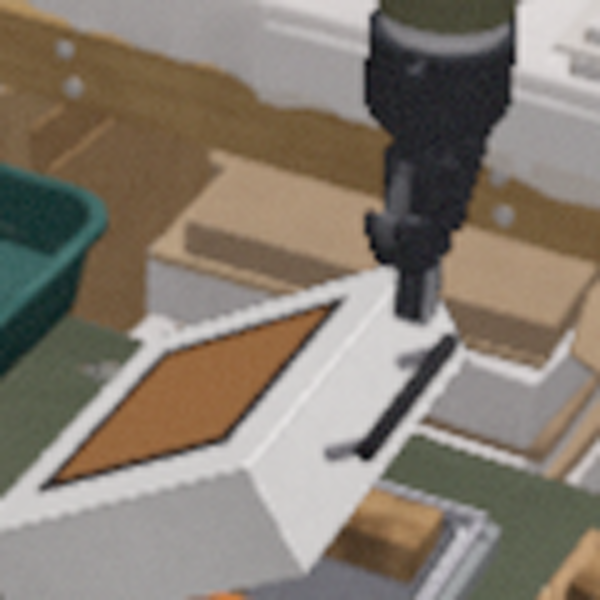

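```bash
cat > bar.py <<'E'
from h import *
from scipy.optimize import least_squares
s=cam("side");c=cam("top"); Cc=np.array([.5195,-.190]); a=np.radians(3)
ex=np.array([np.cos(a),np.sin(a)]);ey=np.array([-np.sin(a),np.cos(a)]); R0=np.hypot(.24,.035)
def P(hx,hz,y0,phi,j): 
    q=Cc+ex*(hx-R0*np.cos(phi))+ey*(y0+j*.062); return np.r_[q,hz+R0*np.sin(phi)]
obs=[(0,s,1,(284.9,142.3)),(0,s,-1,(305,125)),(0,c,1,(389,134.2)),(0,c,-1,(458.3,130.5)),
(1,s,1,(341.25,172)),(1,s,-1,(363.75,148.75)),(2,s,1,(363,190.4)),(2,s,-1,(380,168.4))]
def res(p): return np.r_[np.concatenate([proj(k,P(p[0],p[1],p[2],p[3+i],j))[0]-uv for i,k,j,uv in obs]),(p[0]-.113)*100,p[2]*50]
r=least_squares(res,[.113,.036,0,1.77,1.0,.75]); p=r.x
print(p[:3],np.degrees(p[3:]),r.fun.round(1))
for i in range(3): print(P(*p[:3],p[3+i],0).round(4))
for d in(40,35,30,25,20,15,8.3): print(d,P(*p[:3],np.radians(d),0).round(4))
E
python3 bar.py
```

```text
[ 0.10855724  0.03332922 -0.00288304] [103.17148568  58.22216963  40.45596338] [-1.   1.5  0.1 -1.1 -0.1  0.7  0.4 -0.2  2.7 -1.3 -1.5 -0.1 -0.7  1.
 -0.7 -0.1 -0.4 -0.1]
[ 0.6832 -0.1843  0.2695]
[ 0.5005 -0.1939  0.2395]
[ 0.4438 -0.1969  0.1907]
40 [ 0.4425 -0.1969  0.1892]
35 [ 0.4297 -0.1976  0.1724]
30 [ 0.4183 -0.1982  0.1546]
25 [ 0.4085 -0.1987  0.1358]
20 [ 0.4005 -0.1991  0.1163]
15 [ 0.3941 -0.1995  0.0961]
8.3 [ 0.3884 -0.1998  0.0683]
```

Emit:
{"op": "send_rows", "data": {"plan": [[15,0,-6,0,0,0],[30,0,-6,0,0,0],[39,0,-6,0,0,0],[44,0,-9,0,0,0],[50,0,-13,0,0,0],[55,0,-17,0,0,0],[60,0,-20,0,0,0],[66,0,-24,0,0,0],[72,0,-28,0,0,0],[76,0,-30,0,0,0]]}}

```text
clock: 64.9
tcp_pos: [0.4164, -0.2018, 0.1627]
orientation: [0.707, -0.019, 0.707, 0.019]
wrist_force: [-3.3, 0.2, 4.7]
finger_gap: 0.0
```

Run:
```python
from h import *
st()
c=cam("side"); cv2.imwrite("pics/t9.png",cv2.resize(c["frame"][100:220,290:410],None,fx=5,fy=5,interpolation=cv2.INTER_CUBIC))
```

```text
t 64.9 tcp [ 0.4164 -0.2018  0.1627] yaw 93.0 tilt [-0.001 -0.    -1.   ] F [-3.3  0.2  4.7] gap 0.0 q [-0.62  0.13 -0.36  1.08 -0.   -0.68]
```

View pics/t9.png

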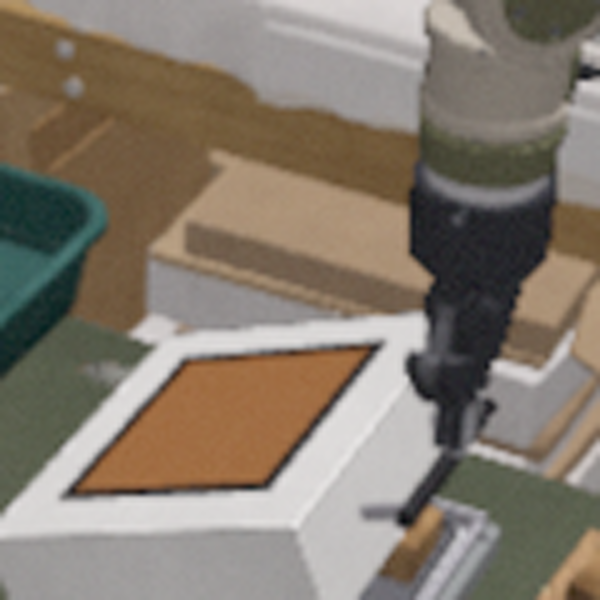

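Emit:
{"op": "send_rows", "data": {"plan": [[5,0,-3,0,0,0],[11,0,-6,0,0,0],[17,0,-9,0,0,0],[23,0,-12,0,0,0],[29,0,-14,0,0,0],[35,0,-17,0,0,0],[41,0,-19,0,0,0],[47,0,-21,0,0,0],[53,0,-23,0,0,0],[57,0,-24,0,0,0]]}}

```text
clock: 66.2
tcp_pos: [0.3929, -0.2031, 0.1054]
orientation: [0.707, -0.019, 0.707, 0.019]
wrist_force: [-1.6, -0.1, 0.8]
finger_gap: 0.0001
```

Run:
```python
from h import *
st()
c=cam("side"); cv2.imwrite("pics/u1.png",cv2.resize(c["frame"][100:260,270:430],None,fx=3.75,fy=3.75,interpolation=cv2.INTER_CUBIC))
```

```text
t 66.2 tcp [ 0.3929 -0.2031  0.1054] yaw 93.0 tilt [-0.  0. -1.] F [-1.6 -0.1  0.8] gap 0.0001 q [-0.66  0.14 -0.5   0.93 -0.   -0.71]
```

View pics/u1.png

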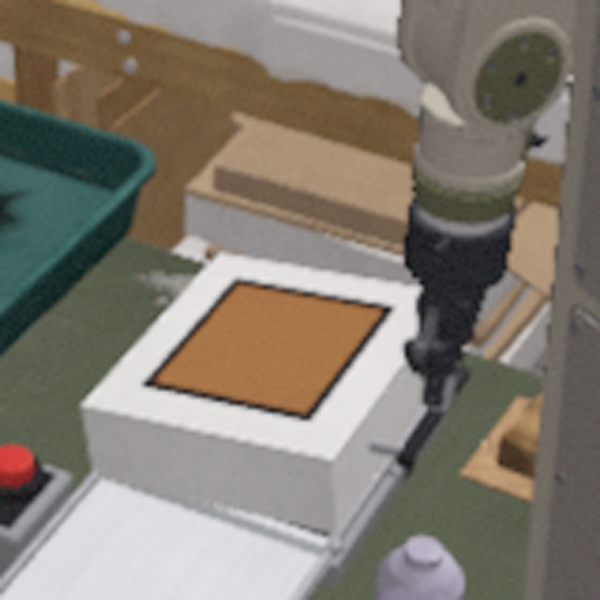

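Emit:
{"op": "send_rows", "data": {"plan": [[3,0,-1,0,0,0],[6,0,-2,0,0,0],[9,0,-3,0,0,0],[12,0,-4,0,0,0],[15,0,-5,0,0,0],[18,0,-5,0,0,0],[21,0,-6,0,0,0],[23,0,-6,0,0,0],[25,0,-6,0,0,0],[25,0,-6,0,0,0]]}}

```text
clock: 67.5
tcp_pos: [0.387, -0.2034, 0.0806]
orientation: [0.707, -0.019, 0.707, 0.019]
wrist_force: [0.2, -1.1, 0.5]
finger_gap: -0.0002
```

Emit:
{"op": "send_rows", "data": {"plan": [[1,0,0,0,0,0],[2,0,0,0,0,0],[2.5,0,0,0,0,0],[3,0,0,0,0,0],[3.5,0,0,0,0,0],[4,0,0,0,0,0],[4.5,0,0,0,0,0],[5,0,0,0,0,0],[5,0,0,0,0,0],[5,0,0,0,0,0]]}}

```text
clock: 68.75
tcp_pos: [0.3872, -0.2035, 0.0758]
orientation: [0.707, -0.019, 0.707, 0.019]
wrist_force: [-0.6, 0.6, -0.4]
finger_gap: 0.0001
```

Run:
```python
from h import *
st()
c=cam("side"); cv2.imwrite("pics/u2.png",cv2.resize(c["frame"][100:260,270:430],None,fx=3.75,fy=3.75,interpolation=cv2.INTER_CUBIC))
```

```text
t 68.75 tcp [ 0.3872 -0.2035  0.0758] yaw 93.0 tilt [ 0. -0. -1.] F [-0.6  0.6 -0.4] gap 0.0001 q [-0.67  0.17 -0.55  0.85  0.   -0.72]
```

View pics/u2.png

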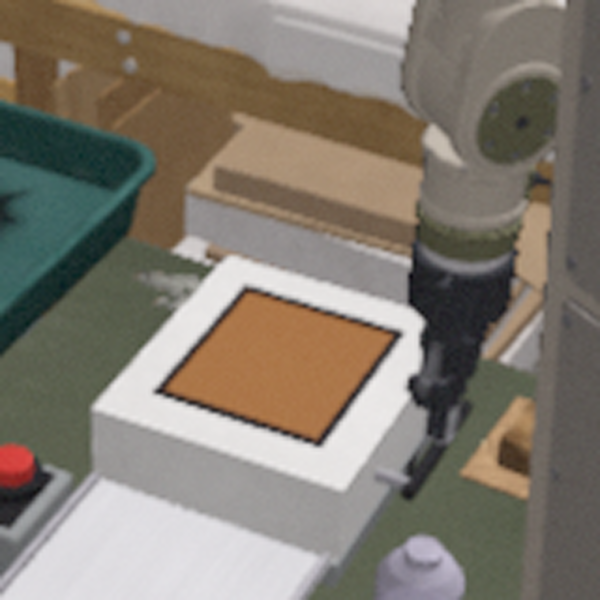

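Emit:
{"op": "send_rows", "data": {"plan": [[1,0,0,0,0,0],[2,0,0,0,0,0],[3,0,0,0,0,0],[4,0,0,0,0,0],[5,0,0,0,0,0],[6,0,0,0,0,0],[6.5,0,0,0,0,0],[7,0,0,0,0,0],[7,0,0,0,0,0],[7,0,0,0,0,0]]}}

```text
clock: 70.05
tcp_pos: [0.3872, -0.2037, 0.0723]
orientation: [0.707, -0.019, 0.706, 0.018]
wrist_force: [-9.8, 6.6, 37.2]
finger_gap: -0.0001
```

Run:
```python
from h import *
st()
c=cam("side"); cv2.imwrite("pics/u3.png",cv2.resize(c["frame"][140:260,310:430],None,fx=5,fy=5,interpolation=cv2.INTER_CUBIC))
```

```text
t 70.05 tcp [ 0.3872 -0.2037  0.0723] yaw 93.1 tilt [ 0.001 -0.002 -1.   ] F [-9.8  6.6 37.2] gap -0.0001 q [-0.67  0.17 -0.56  0.84 -0.   -0.72]
```

View pics/u3.png

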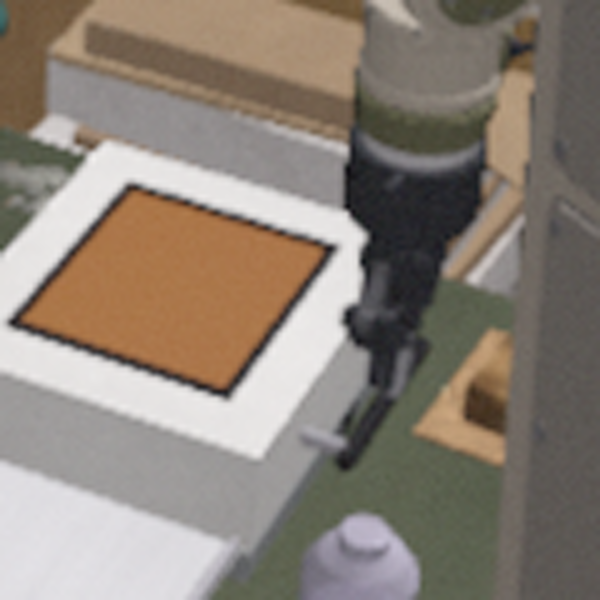

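Emit:
{"op": "send_rows", "data": {"plan": [[-5,0,0,0,0,0],[-15,0,0,0,0,0],[-40,0,-2,0,0,0],[-75,0,-2,0,0,0],[-110,0,-2,0,0,0],[-130,10,10,0,0,0],[-130,30,40,0,0,0],[-130,60,80,0,0,0],[-130,95,125,0,0,0],[-130,130,170,0,0,0]]}}

```text
clock: 71.35
tcp_pos: [0.5513, -0.0635, 0.1988]
orientation: [0.707, -0.019, 0.707, 0.019]
wrist_force: [0.0, -0.4, 1.1]
finger_gap: -0.0001
```

Run:
```python
from h import *
st(); go((.6505,-.006,.125),93)
```

```text
t 71.35 tcp [ 0.5513 -0.0635  0.1988] yaw 93.0 tilt [ 0. -0. -1.] F [ 0.  -0.4  1.1] gap -0.0001 q [-0.26  0.29 -0.07  1.21 -0.   -0.31]
shift [ 73.8  52.2 102.1] turn [0. 0. 0.]
```

Emit:
{"op": "send_rows", "data": {"plan": [[0,8,16,0,0,0],[0,20,40,0,0,0],[5,33,65,0,0,0],[15,44,86,0,0,0],[30,51,99,0,0,0],[50,52,102,0,0,0],[65,52,102,0,0,0],[74,52,102,0,0,0],[74,52,102,0,0,0],[74,52,102,0,0,0]]}}

```text
clock: 72.6
tcp_pos: [0.6494, -0.0076, 0.1256]
orientation: [0.707, -0.019, 0.706, 0.019]
wrist_force: [-0.0, -0.1, -0.3]
finger_gap: 0.0003
```

```bash
python3 snap.py v
```

```text
t 72.6 tcp [ 0.6494 -0.0076  0.1256] yaw 93.0 tilt [ 0.001 -0.    -1.   ] F [-0.  -0.1 -0.3] gap 0.0003 q [-0.14  0.5   0.07  1.14 -0.   -0.19]
```

View pics/v_side.png

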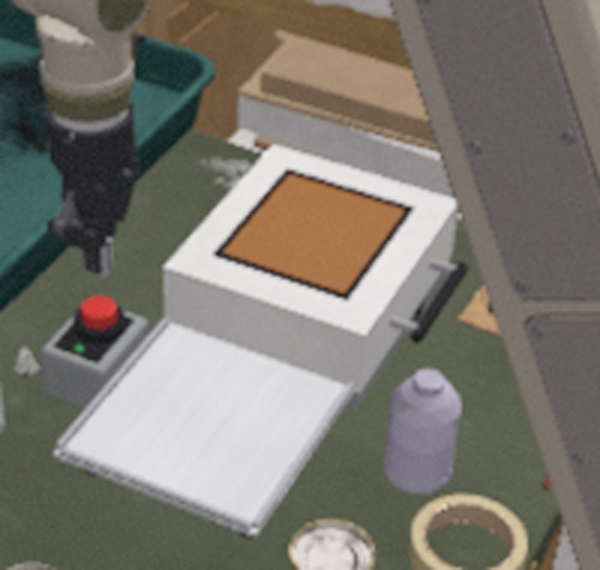

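View pics/v_top.png

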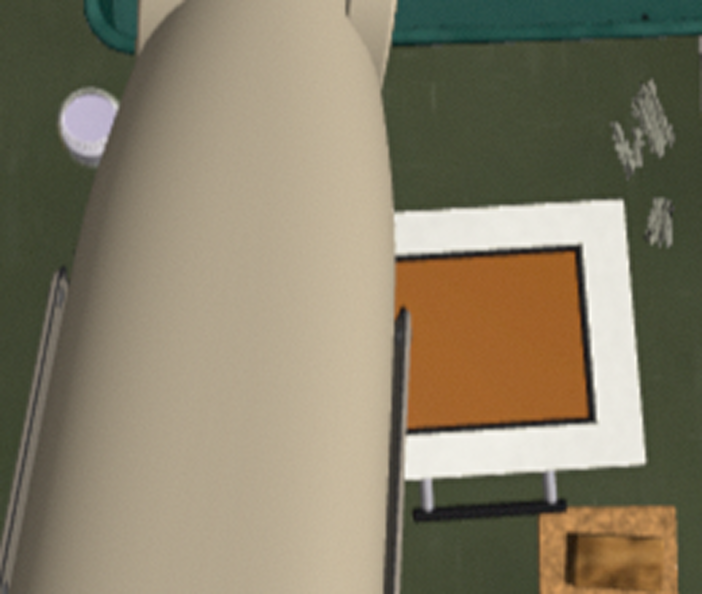

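Emit:
{"op": "send_rows", "data": {"plan": [[8,1,1,0,0,0],[16,1,1,0,0,0],[23,1,1,0,0,0],[28,1,1,0,0,0],[31,1,1,0,0,0],[33,1,1,0,0,0],[35,1,1,0,0,0],[37,1,1,0,0,0],[38,1,1,0,0,0],[38,1,1,0,0,0]]}}

```text
clock: 73.95
tcp_pos: [0.6499, -0.0063, 0.0867]
orientation: [0.707, -0.019, 0.707, 0.019]
wrist_force: [0.5, -0.1, 0.1]
finger_gap: 0.0
```

Emit:
{"op": "send_rows", "data": {"plan": [[1,0,0,0,0,0],[2,0,0,0,0,0],[3,0,0,0,0,0],[4,0,0,0,0,0],[5,0,0,0,0,0],[6,0,0,0,0,0],[7,0,0,0,0,0],[7,0,0,0,0,0],[7,0,0,0,0,0],[7,0,0,0,0,0]]}}

```text
clock: 75.2
tcp_pos: [0.65, -0.0063, 0.08]
orientation: [0.707, -0.019, 0.707, 0.019]
wrist_force: [-2.4, -0.2, 4.5]
finger_gap: -0.0001
```

Emit:
{"op": "send_rows", "data": {"plan": [[1,0,0,0,0,0],[2,0,0,0,0,0],[3,0,0,0,0,0],[4,0,0,0,0,0],[5,0,0,0,0,0],[6,0,0,0,0,0],[7,0,0,0,0,0],[7,0,0,0,0,0],[7,0,0,0,0,0],[7,0,0,0,0,0]]}}

```text
clock: 76.45
tcp_pos: [0.6501, -0.0063, 0.0741]
orientation: [0.707, -0.019, 0.707, 0.019]
wrist_force: [-3.4, -0.1, 10.2]
finger_gap: -0.0002
```

Emit:
{"op": "send_rows", "data": {"plan": [[0.5,0,0,0,0,0],[1,0,0,0,0,0],[1.5,0,0,0,0,0],[2,0,0,0,0,0],[2.5,0,0,0,0,0],[3,0,0,0,0,0],[3.5,0,0,0,0,0],[4,0,0,0,0,0],[4,0,0,0,0,0],[4,0,0,0,0,0]]}}

```text
clock: 77.7
tcp_pos: [0.6502, -0.0063, 0.0738]
orientation: [0.708, -0.019, 0.706, 0.018]
wrist_force: [-10.9, 1.3, 29.6]
finger_gap: -0.0001
```

Emit:
{"op": "send_rows", "data": {"plan": [[-4,0,0,0,0,0],[-8,0,0,0,0,0],[-14,0,0,0,0,0],[-25,0,0,0,0,0],[-45,0,0,0,0,0],[-75,0,0,0,0,0],[-110,0,-15,0,0,0],[-140,0,-40,0,0,0],[-150,0,-80,0,0,0],[-150,0,-130,0,0,0]]}}

```text
clock: 78.95
tcp_pos: [0.5203, -0.0134, 0.2198]
orientation: [0.708, -0.019, 0.706, 0.019]
wrist_force: [-0.2, -0.6, 1.1]
finger_gap: -0.0002
```

Run:
```python
from h import *
st()
for n in("side","top"): cv2.imwrite(f"pics/w_{n}.png",cam(n)["frame"])
```

```text
t 78.95 tcp [ 0.5203 -0.0134  0.2198] yaw 93.1 tilt [ 0.003 -0.001 -1.   ] F [-0.2 -0.6  1.1] gap -0.0002 q [-0.18  0.21 -0.12  1.24 -0.   -0.23]
```

View pics/w_side.png

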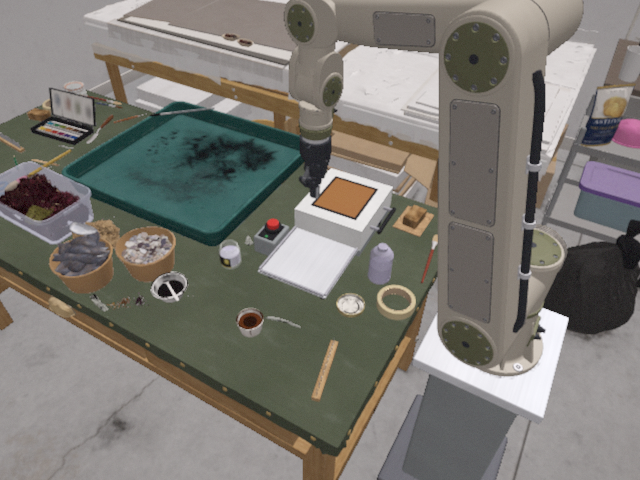

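View pics/w_top.png

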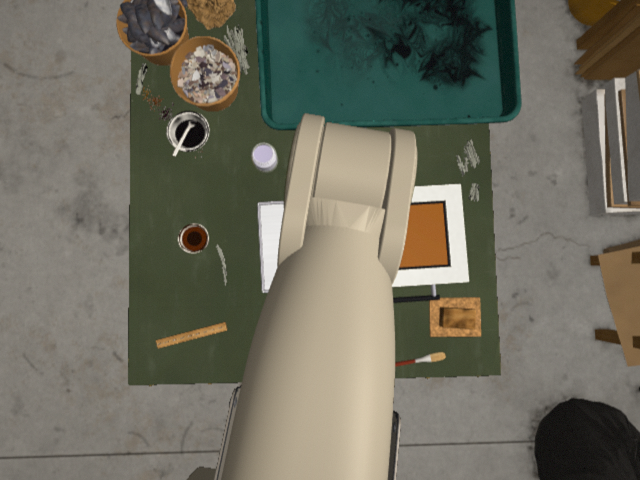

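Emit:
{"op": "send_rows", "data": {"plan": [[0,0,0,0,0,0],[0,0,0,0,0,0],[0,0,0,0,0,0],[0,0,0,0,0,0],[0,0,0,0,0,0],[0,0,0,0,0,0],[0,0,0,0,0,0],[0,0,0,0,0,0],[0,0,0,0,0,0],[0,0,0,0,0,0]]}}

```text
clock: 80.3
tcp_pos: [0.5201, -0.0132, 0.2188]
orientation: [0.707, -0.019, 0.707, 0.019]
wrist_force: [0.4, 0.0, 0.1]
finger_gap: 0.0003
```

```bash
python3 -c "
from h import *
st(); print(job.hand_in())"
```

```text
t 80.3 tcp [ 0.5201 -0.0132  0.2188] yaw 93.0 tilt [ 0. -0. -1.] F [0.4 0.  0.1] gap 0.0003 q [-0.18  0.21 -0.12  1.24 -0.   -0.23]
the job is handed in; nothing more can be done
None
```

The job is done and handed in at 80 s, in the order asked. The finished block is on the cork mat and the three fresh blocks that were present lie flat on the tray. The tray is in the box, the hood is shut, and the plunger was pressed and released.

**What my checks showed:**
- **Tray:** A camera overlay put it centred in the chamber, to within about 3 mm. The gripper height when I let go matched the tray resting on the chamber floor.
- **Step:** The tray stayed level across the step. For the last part it hung from the grip (about 7 N on the wrist), and I lowered it the 8 mm onto the floor before pushing it home.
- **Hood:** It stopped hard at the expected height and looked shut in the pictures.
- **Plunger:** It stalled at its stop under about 30 N and, as far as I could tell from the last picture, is back up.
- **Bystanders:** They all look unmoved. The arm hid part of the last top view, but the side view was clear.

**What did not go cleanly:**
- One fresh block shifted about 7 mm on the tray after I placed it. It stayed flat and inside the rim, so I left it.
- My first top press on the hood bar was off its arc and reached about 27 N. I backed off, refitted the hinge position and finished gently.
- The final press on the shut hood reached 37–39 N, just under the 40 N limit. It was made with the fingertips.

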